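# Fish the dropped tile out from between the tile boxes

### The arm

A 6-joint arm with a two-finger parallel gripper is mounted at the origin on the work surface. World frame = base frame: x ahead of the robot, y to its left, z up, the work surface at z = 0. Lengths are in mm, angles in rad, forces in N, time in s.
With the tool pointing down it reaches from about 400 to 925 mm from the base axis. Payload 12.5 kg.
Tool frame: the origin (TCP) lies midway between the tips of the shut fingers; the grasp point (between the pads) lies 19 mm behind it; y points along the fingers, x is the direction in which the jaws open and shut, and the axes are right-handed (so a half turn about y gives the same grasp; the last joint's range is limited). The gripper opens to 95 mm and grips with 3 to 60 N. Pads are 20 mm wide; open, the fingers measure 119 mm over their backs; the gripper's body (75 mm by 180 mm) begins 59 mm behind the grasp point.
Start: joints at [-1.237, 0.491, 1.559, -0, 1.092, -0.106], TCP at [266.123, -565.531, 214.661] pointing down, gripper open.
Joint ranges: [-3.1, 3.1], [-0.84, 2.19], [0.05, 2.79], [-1.13, 4.28], [0.06, 2.93], [-2.69, 2.69]. Speed limits (rad/s): [2.22, 2.22, 2.79, 3.14, 3.14, 3.14].

### API

Orientations are given as [roll, pitch, yaw] about the fixed x, y, z axes, in that order (R = Rz(yaw) Ry(pitch) Rx(roll)).
In Python, from cell import env, vision, job gives the robot as it stands.
- The arm moves only by the shell command python3 -m crank 'ROWS' [OPENING]. ROWS is JSON, a list of rows, each a list of 6 numbers: the shift along the tool's x, y, z in mm, then the turn, a rotation vector about the tool's x, y, z in degrees. In form: [[x, y, z, rx, ry, rz], ...]. A call has 1 to 5 rows; each row is the pose to reach, as a shift and turn from the pose measured when the call began, along the tool's axes at that moment; what a row does not reach only later rows make up. A row lasts 1/10 s, in which the tool goes at most 50 mm and 8.59 degrees, less where a joint would pass 70% of its speed; a pose out of reach is approached as far as the arm can. A call with a gripper value outside its range is refused whole. OPENING is the opening, from 0 (shut) to 1 (fully open), set as the call begins (- or left out, the last holds). The fingers move at their own pace and stop on an object; the grip force is fixed at half the most. Time passes only in rows, so rows that repeat a pose let the fingers close. It gives the time, the measured TCP pose, the force and the opening at its end, in the units of the state.
- env.state(): the state, without advancing time (a new reading comes with each control period).
- vision.read_camera(name): name is "scene" or "top" or "wrist"; returns (picture, depth): 400x640x3 uint8, blue, green, red; 400x640 float32, mm along the optical axis (not along the pixel's ray), 0 where there is no reading.
- vision.calibration(name): a dict with "vertical_fov" (degrees; the focal length in pixels is half the picture's height over the tangent of half this angle, whatever the lens; pixels are square), "cx", "cy" (the principal point, pixels), "dist" ([k1, k2, p1, p2, k3] as OpenCV has them; the pictures are not rectified), "pose" (4x4, takes a point from camera to world coordinates). Camera axes: x right, y down, z forward; pixel columns grow to the right and rows downward; lengths in mm; the calibration is good to about 2 mm. A picture is of the moment at which its call begins: read the wrist's pose just before it. calibration takes no time and is no camera call; for the wrist camera it gives the pose at the moment of the call.
- job.job_done(): hands the job in, once; it reports no verdict.
The state is a dict: "t": time; "joints": joint angles; "qvel": joint speeds; "tau": joint torques, N m; "eef_pos": TCP position; "tcp_rot": TCP orientation; "ft_force": force on the tool from outside, world axes, zero at the start; "moment": the same for the moment, N m; "opening": opening from 0.0 (shut) to 1.0 (fully open).
Only numpy, scipy, OpenCV 4.12 (cv2) and the standard library are available. Lean on these libraries where they do the work, as an engineer would, in place of code of your own. Each camera call takes 0.05 s, during which the arm holds its last target.

### The job

A glazed tile has slipped into the narrow blind gap between the two pine tile boxes. Take the bent rod from its stand, reach under the small box that bridges the blind end, press the rod's rubber foot lightly (under about a kilo) on the tile and draw it out through the open mouth until it lies flat on the white board, wholly clear of the gap, without touching it with the gripper or pressing anything hard enough to crack or dent it. Then hang the rod back in its stand and leave the other things where they are.

Things in the scene. Friction and masses are not known exactly. Their poses are not given: they have to be found in the camera images.
- boxes: Two pine tile boxes, 132 (x) x 110 (y) x 60 mm, fixed on a white board 6 mm thick, all one immovable piece. Origin: under the board, mid gap; +x points out of the gap's mouth. The gap between the boxes is 34 mm wide (y -17 to 17 mm), from x = -60 mm (blind) to 60 mm (mouth). The board (x -110 to 155, y -140 to 140 mm) is level, sunk 0 to 3 mm by a varying amount. Over 20 N from the rod dents any of it.
- gap_end (a point): Foot of the gap's blind end wall: mid width, on the gap floor (the board's top, 6 mm above the boxes' origin); axes as the boxes. The gap's walls are 60 mm tall from here. A smooth hump of hardened adhesive, 3 to 5 mm high, slopes under 9 degrees, crosses the gap floor somewhere between tile and mouth (place and height vary, not measured): keep the press by feel as the tile rides over it.
- bridge (a point): Middle of the lower edge, on the mouth side, of the small box that lies across the blind end: 60 mm above the gap floor, 18 mm mouthward of the end wall; axes as the boxes. That box reaches 60 mm back (-x), 60 mm to either side and 40 mm up from here, so nothing can go straight down on the tile.
- tile: Dropped glazed tile 24 x 24 x 9 mm, 10 to 25 g, origin centre of underside. Lies flat on the gap floor, under 4 mm from the end wall: too little to hook behind. Slippery on board and wood (friction about 0.25); the rod's rubber foot grips it (about 1.3), so it follows a foot pressed on it with a few N. Over 12 N from the rod cracks it; the contact is stiff, so feel for it slowly.
- rod: Bent rod, 0.15 kg, hanging upright in its stand. Origin: shaft axis at the underside of its round guard (34 mm across, 6 mm thick), z up. Square wood handle 22 x 22 mm, 6 to 62 mm above the origin, sides along x and y. Steel shaft 8 mm thick, down to z = -105 mm, then bent at a right angle to run along -x to the foot at x = -34 mm. It starts with the bend pointing out of the stand's open side.
- foot (a point): Lowest point of the rod's rubber foot, at (-34, 0, -120) mm in the rod's frame, axes as the rod; ball end of 7 mm radius, centred 7 mm above this point.
- stand: Fixed rod stand. Origin: underside of its base, below the seat. A forked steel plate 10 mm thick, top 135 mm above the origin, has a 14 mm wide slot along x, closed at x = 12 mm and open to -x, where the prongs (each 20 mm wide) end at x = -25 mm. Post (14 mm wide) at x = 30 to 50 mm, no higher than the plate; base 100 x 90 x 12 mm.
- seat (a point): The rod's place: mid slot, top face of the fork, 135 mm above the bench; axes as the stand. The hung rod has its origin here, guard on both prongs, shaft in the slot. To take it, lift it a few mm, then move along the stand's -x until the shaft clears the prongs; hang it back the other way.
- nippers: Bystander: loose tile nippers with two black handles, about 185 x 85 x 16 mm, lying on the bench; leave it where it is.
- jar: Bystander: small closed jar, 40 mm across, 50 mm tall, standing on a corner of the board; leave it where it is.
- tweezers: Bystander: steel tweezers 80 mm long, 8 mm thick, lying on the other corner of the board; leave it where it is.
- mug: Bystander: white mug, 90 mm tall; leave it where it is.
- brush: Bystander: brush lying on the bench; leave it where it is.
- spatula: Bystander: spatula lying on the bench; leave it where it is.
- tray: Bystander: empty loose pine box 130 x 130 x 50 mm; leave it where it is.
There are look-alikes about, which are no part of the job. What is shaped like the stand but green or red is not meant.

How it is judged (in metres and radians):
On the way, in this order (a step that is already met when the one before it is completed fails the run):
1. the rod is taken out of its stand (distance between rod and seat above 0.04 m), for 0.1 s.
2. the tile is drawn from the blind end by the rod (contact force between rod and tile above 0.2 N and x of tile in the frame of boxes above -0.035 m), for 0.05 s.
3. the tile is wholly out of the gap on the board, and not thrown: slower than 0.3 m/s (x of tile in the frame of boxes between 0.077 and 0.155 m and y of tile in the frame of boxes between -0.08 and 0.08 m and z of tile in the frame of boxes below 0.009 m and linear speed of tile below 0.3 m/s), for 0.1 s.
At the end, for the whole second after the job is handed in: The tile lies flat (0.1 rad) and still on the board, wholly out of the gap: centre 77 to 155 mm from the boxes' origin along +x, within 80 mm to either side. The rod hangs upright (0.1 rad) and still in the stand, origin within 12 mm of the seat, released (x of tile in the frame of boxes between 0.077 and 0.155 m and y of tile in the frame of boxes between -0.08 and 0.08 m and z of tile in the frame of boxes below 0.009 m and angle between each of tile, rod's own z axis and vertical below 0.1 rad and linear speed of tile below 0.01 m/s and distance between rod and seat below 0.012 m and linear speed of rod below 0.02 m/s); the robot touches nothing.
It fails at once if the rod presses the tile with more than 12 N (contact force between rod and tile above 12 N).
It fails at once if the rod presses the boxes or their board with more than 20 N (contact force between rod and boxes above 20 N).
It fails at once if the gripper touches the tile (contact force between any of the fingers, the arm and tile above 0.2 N).
It fails at once if the gripper or arm strikes the boxes (contact force between any of the fingers, the arm and boxes above 10 N).
It fails at once if a bystander is moved more than 20 mm (distance of any of nippers, jar, tweezers, mug, brush, spatula, tray from where it was at the start of the episode above 0.02 m).
It also fails if it takes over 72 s, if anything falls off the work surface, if the arm or the gripper's body presses on something with over 40 N, if the wrist force passes 120 N, or if a joint passes its speed limit or range.

## Working session

There is one attempt and no reset: what is moved stays moved. The work goes in short steps, Python scripts to look and compute and a shell command to move; the robot and the scene stay as the last step left them, time stands still between calls to the robot, and variables do not carry over. Pictures are saved under pics/ and viewed, and the job is handed in when it is done.

```bash
ls -la; mkdir -p pics; python3 - <<'E'
from cell import env, vision, job
import cv2,numpy as np
print(env.state())
for n in ["scene","top","wrist"]:
    p,d=vision.read_camera(n); c=vision.calibration(n)
    cv2.imwrite(f"pics/{n}0.png",p); np.save(f"pics/{n}0.npy",d)
    print(n,c)
E
```

```text
total 12
drwxr-xr-x  3 agent agent 4096 Dec  6 20:13 .
drwxr-xr-x 23 root  root  4096 Dec  6 20:13 ..
drwxr-xr-x  2 agent agent 4096 Dec  6 20:13 pics
{'t': 0.0, 'joints': array([-1.23658302e+00,  4.91558748e-01,  1.55946960e+00,  2.63938274e-05,
        1.09167879e+00, -1.05593154e-01]), 'qvel': array([-4.04688381e-04, -4.17278743e-04, -7.69683835e-04,  2.64403334e-04,
       -9.81912809e-04, -3.54555116e-05]), 'tau': array([-3.03464381e-03, -6.12659097e+01, -2.58181930e+01,  6.91493112e-02,
        4.82943049e-02, -5.24319182e-05]), 'eef_pos': array([ 266.05124857, -565.27179891,  214.05530911]), 'tcp_rot': array([-1.57065559e+00,  1.10580880e-03, -1.13100197e+00]), 'ft_force': array([-1.06485266,  0.77238876,  0.15959408]), 'moment': array([ 0.03485993, -0.02115718,  0.01783781]), 'opening': 1.0026623294533974}
scene {'vertical_fov': 48.434983851171914, 'cx': 316.6395975812456, 'cy': 202.7091320311605, 'dist': array([0.03471221, 0.        , 0.        , 0.        , 0.        ]), 'pose': array([[ 8.16673798e-01,  4.63859245e-01, -3.43334398e-01,
         9.50818061e+02],
       [ 5.
[... 587 characters left out ...]
415e+01],
       [ 3.74453404e-03, -6.52677692e-02, -9.97860760e-01,
         1.64720193e+03],
       [ 0.00000000e+00,  0.00000000e+00,  0.00000000e+00,
         1.00000000e+00]])}
wrist {'vertical_fov': 69.76111592992997, 'cx': 317.7477269840276, 'cy': 198.8171365537467, 'dist': array([-0.0154675,  0.       ,  0.       ,  0.       ,  0.       ]), 'pose': array([[ 4.24898295e-01, -8.71400328e-01, -2.45199730e-01,
         3.34966509e+02],
       [-9.05238640e-01, -4.09643984e-01, -1.12848623e-01,
        -5.33630819e+02],
       [-2.10826733e-03,  2.69913458e-01, -9.62882278e-01,
         3.85174717e+02],
       [ 0.00000000e+00,  0.00000000e+00,  0.00000000e+00,
         1.00000000e+00]])}
```

View pics/scene0.png

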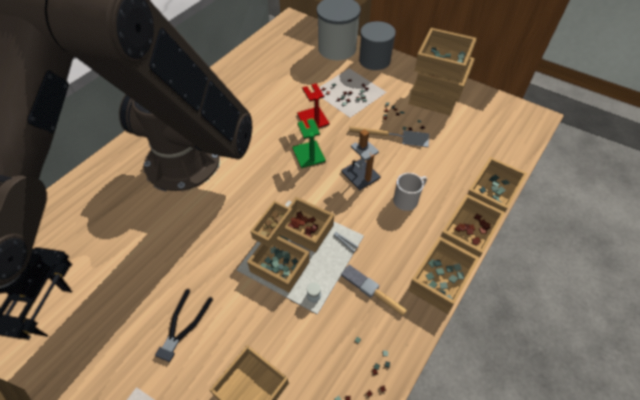

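View pics/top0.png

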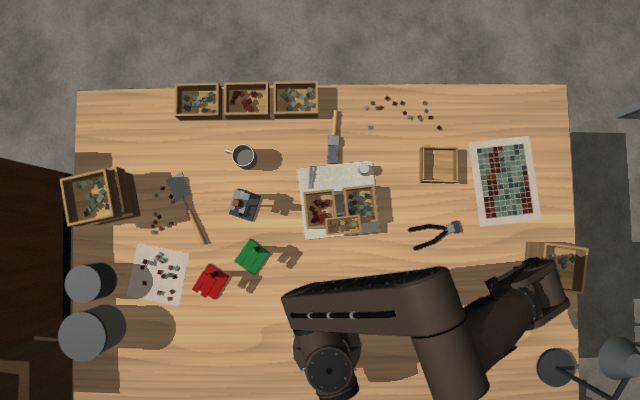

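View pics/wrist0.png

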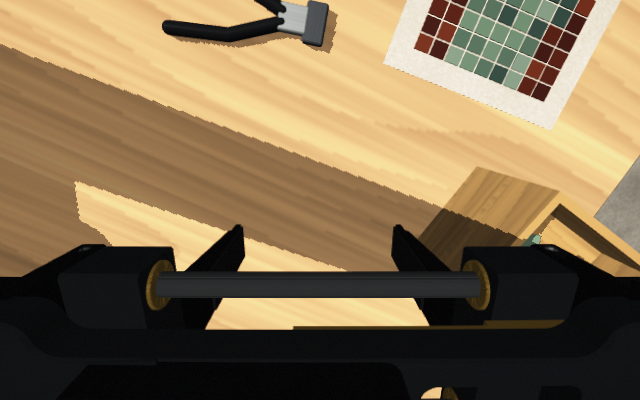

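```bash
cat > h.py <<'E'
import cv2,numpy as np
from cell import env, vision, job
def K(c):
    f=200/np.tan(np.radians(c["vertical_fov"]/2)); return np.array([[f,0,c["cx"]],[0,f,c["cy"]],[0,0,1.]])
def deproj(c,uv,z):
    n=cv2.undistortPoints(np.array(uv,float).reshape(-1,1,2),K(c),c["dist"]).reshape(-1,2)
    z=np.asarray(z,float).reshape(-1,1)
    P=np.hstack([n*z,z]); return P@c["pose"][:3,:3].T+c["pose"][:3,3]
def onplane(c,uv,h):
    n=cv2.undistortPoints(np.array(uv,float).reshape(-1,1,2),K(c),c["dist"]).reshape(-1,2)
    r=np.hstack([n,np.ones((len(n),1))])@c["pose"][:3,:3].T; o=c["pose"][:3,3]
    return o+r*((h-o[2])/r[:,2:])
def proj(c,P):
    T=np.linalg.inv(c["pose"]); Q=np.atleast_2d(P)@T[:3,:3].T+T[:3,3]
    return cv2.projectPoints(Q,np.zeros(3),np.zeros(3),K(c),c["dist"])[0].reshape(-1,2)
def cloud(c,d):
    v,u=np.mgrid[0:400,0:640]; m=d.ravel()>0
    P=deproj(c,np.c_[u.ravel(),v.ravel()],d.ravel()); P[~m]=np.nan
    return P.reshape(400,640,3)
def Rt():
    from scipy.spatial.transform import Rotation as R
    s=env.state(); return R.from_euler('xyz',s["tcp_rot"]).as_matrix(), s["eef_pos"], s
E
python3 - <<'E'
import cv2
t=cv2.imread("pics/top0.png")
a=cv2.resize(t[150:250,200:400],None,fx=4,fy=4,interpolation=cv2.INTER_CUBIC);cv2.imwrite("pics/topc.png",a)
t=cv2.imread("pics/scene0.png")
a=cv2.resize(t[70:310,230:430],None,fx=2.5,fy=2.5,interpolation=cv2.INTER_CUBIC);cv2.imwrite("pics/scenec.png",a)
E
```

```text
(no output)
```

View pics/topc.png

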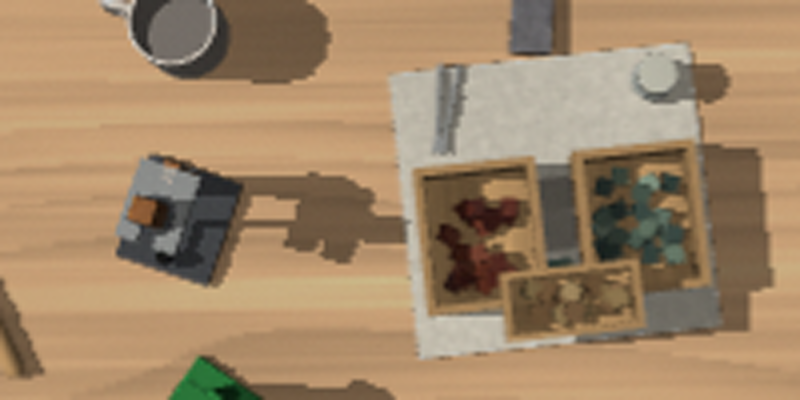

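View pics/scenec.png

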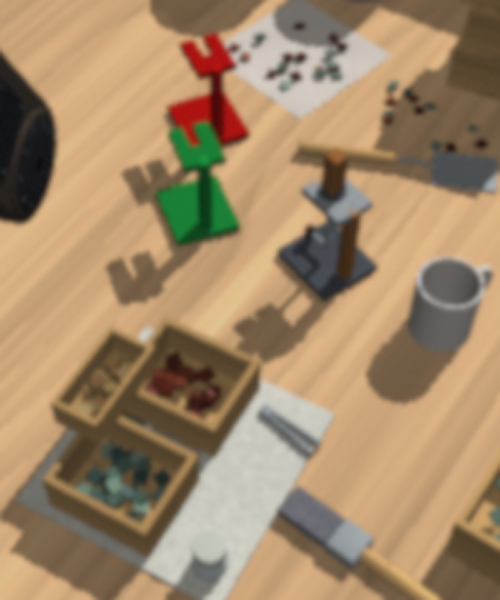

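```bash
python3 - <<'E'
from h import *
c=vision.calibration("top"); d=np.load("pics/top0.npy"); P=cloud(c,d)
# crop px -> full
f=lambda x,y:(200+x/4,150+y/4)
def show(n,pts,h):
    print(n,np.round(onplane(c,[f(*p) for p in pts],h),0).tolist())
show("board",[(390,75),(690,43),(720,330),(420,357)],5)
show("boxL",[(414,170),(537,157),(550,302),(429,313)],65)
show("boxR",[(572,151),(694,143),(710,288)],65)
show("bridge",[(502,276),(638,261),(645,326),(510,341)],105)
reg=P[185:225,225:265]; 
np.set_printoptions(linewidth=250)
print("depth z rows"); print(np.round(reg[::1,::1,2]).astype(int)[2:38,2:38])
E
```

```text
board [[652.0, 95.0, 5.0], [678.0, -184.0, 5.0], [412.0, -205.0, 5.0], [392.0, 70.0, 5.0]]
boxL [[559.0, 72.0, 65.0], [569.0, -37.0, 65.0], [440.0, -46.0, 65.0], [432.0, 61.0, 65.0]]
boxR [[574.0, -68.0, 65.0], [579.0, -177.0, 65.0], [450.0, -189.0, 65.0]]
bridge [[463.0, -3.0, 105.0], [474.0, -121.0, 105.0], [418.0, -126.0, 105.0], [407.0, -9.0, 105.0]]
depth z rows
[[ 6 -1 -5 ...  2  7 -1]
 [-1  0  3 ... -3 -3 -2]
 [-3  1 -7 ...  0 -6 -3]
 ...
 [-2  2  1 ...  1 -3  2]
 [-1  0  0 ... -2 -3 -1]
 [-2 -2 -1 ...  3  4 -1]]<stdin>:13: RuntimeWarning: invalid value encountered in cast
```

```bash
python3 - <<'E'
from h import *
c=vision.calibration("top"); d=np.load("pics/top0.npy"); P=cloud(c,d)
f=lambda x,y:(200+x/4,150+y/4)
print("handle",onplane(c,[f(143,212)],197)); print("base",onplane(c,[f(140,157),f(243,180),f(210,287),f(117,255)],12))
reg=P[180:230,225:265].reshape(-1,3)
for lo,hi in [(125,145),(180,210),(50,125)]:
    m=(reg[:,2]>lo)&(reg[:,2]<hi); print(lo,hi,m.sum(),reg[m].mean(0),reg[m].min(0),reg[m].max(0))
R,p,s=Rt(); cw=vision.calibration("wrist")["pose"]
print(R); print("cam in tool",R.T@(cw[:3,3]-p)); print("cam axes in tool\n",R.T@cw[:3,:3])
E
```

```text
handle [[516.56817397 290.24339933 197.        ]]
base [[578.78111406 325.47155493  12.        ]
 [556.19913684 230.6122207   12.        ]
 [458.45810799 261.5101843   12.        ]
 [488.88997727 346.88692801  12.        ]]
125 145 266 [530.47877498 286.68046807 135.19893875] [486.17190634 252.56908845 125.26523397] [568.55926015 324.74286903 144.40232362]
180 210 50 [518.69013286 291.04263809 195.58195323] [506.59393927 279.59667866 184.90193112] [529.99520555 303.87621327 202.4012099 ]
50 125 7 [531.25716141 276.47477077 102.69053435] [490.05458655 257.52014067  51.98757303] [561.87675522 316.00963604 124.09436809]
[[ 4.25769928e-01 -2.64257138e-04  9.04831420e-01]
 [-9.04831118e-01  7.43473096e-04  4.25770003e-01]
 [-7.85230580e-04 -9.99999689e-01  7.74404050e-05]]
cam in tool [   0.48913661 -170.96265077   75.85663825]
cam axes in tool
 [[ 9.99998662e-01 -5.69374918e-04 -1.53364115e-03]
 [ 1.32296369e-03 -2.69987659e-01  9.62862874e-01]
 [-9.62294154e-04 -9.62863614e-01 -2.69986545e-01]]
```

```bash
python3 -m crank '[[-30,-10,24,0,1.5,0],[-65,-20,54,0,3,0],[-100,-30,84,0,4.5,0],[-135,-40,112,0,6,0],[-170,-45,140,0,7.5,0]]'; python3 -c "
from h import *
R,p,s=Rt();t=np.array([420,60,330]);print(s['joints']);print(R.T@(t-p),p,s['tcp_rot'],s['ft_force'])"
```

```text
t: 0.65
eef_pos: [320.6, -350.3, 259.9]
tcp_rot: [-1.571, 0.0, -1.263]
ft_force: [0.8, -0.6, -0.5]
opening: 0.999
[-9.69124667e-01  2.26129203e-01  1.85030102e+00  3.21668769e-04
  1.06527318e+00  2.93946096e-01]
[-360.95878779  -69.96496696  219.01762108] [ 320.55014339 -350.30833814  259.91537187] [-1.57055908e+00  1.87562110e-04 -1.26322653e+00] [ 0.84303722 -0.6210783  -0.4515859 ]
```

```bash
python3 -m crank '[[-35,-7,21,0,1.5,0],[-75,-14,45,0,3,0],[-115,-21,69,0,4.5,0],[-155,-28,93,0,6,0],[-195,-36,118,0,7,0]]' && python3 -m crank '[[-38,-8,20,0,1,0],[-75,-15,44,0,2,0],[-112,-22,66,0,3.5,0],[-150,-30,85,0,5,0],[-150,-32,87,0,5.6,0]]'; python3 - <<'E'
from h import *
R,p,s=Rt();print(p,s['joints'],s['ft_force'])
c=vision.calibration("wrist");im,d=vision.read_camera("wrist");cv2.imwrite("pics/w1.png",im);np.save("pics/w1.npy",d);np.save("pics/w1c.npy",c,allow_pickle=True)
E
```

```text
t: 1.15
eef_pos: [373.8, -126.9, 296.3]
tcp_rot: [-1.57, 0.0, -1.387]
ft_force: [0.3, -0.2, -0.9]
opening: 1.001
t: 1.65
eef_pos: [432.5, 40.1, 328.9]
tcp_rot: [-1.569, 0.001, -1.481]
ft_force: [-0.6, -1.2, 0.4]
opening: 1.0
[432.53435687  40.09952192 328.90817426] [-6.04530734e-02  9.72525745e-02  1.81960298e+00  1.01072260e-03
  1.22352951e+00  1.42016701e+00] [-0.57487507 -1.1589718   0.39136109]
```

View pics/w1.png

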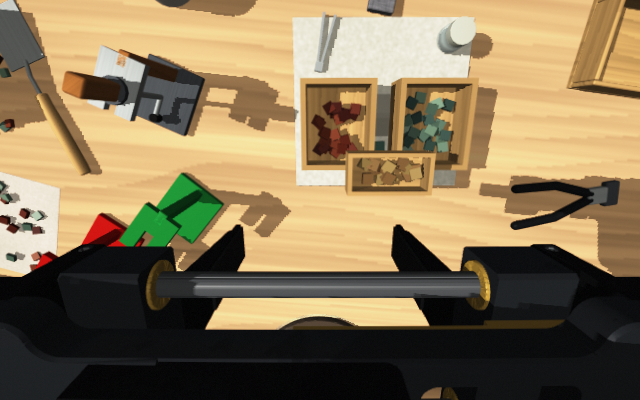

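```bash
python3 - <<'E'
import cv2
t=cv2.imread("pics/w1.png")
cv2.imwrite("pics/w1a.png",cv2.resize(t[30:150,50:220],None,fx=4.5,fy=4.5,interpolation=cv2.INTER_CUBIC))
cv2.imwrite("pics/w1b.png",cv2.resize(t[0:200,285:485],None,fx=3,fy=3,interpolation=cv2.INTER_CUBIC))
E
```

```text
(no output)
```

View pics/w1a.png

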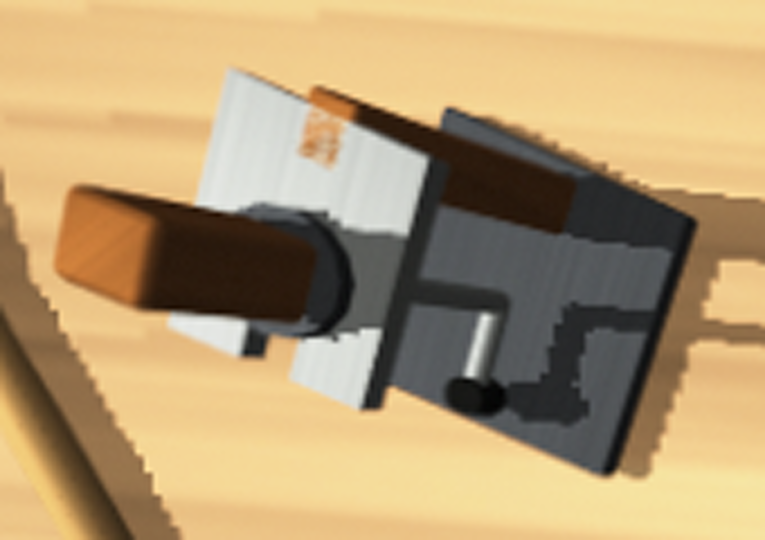

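View pics/w1b.png

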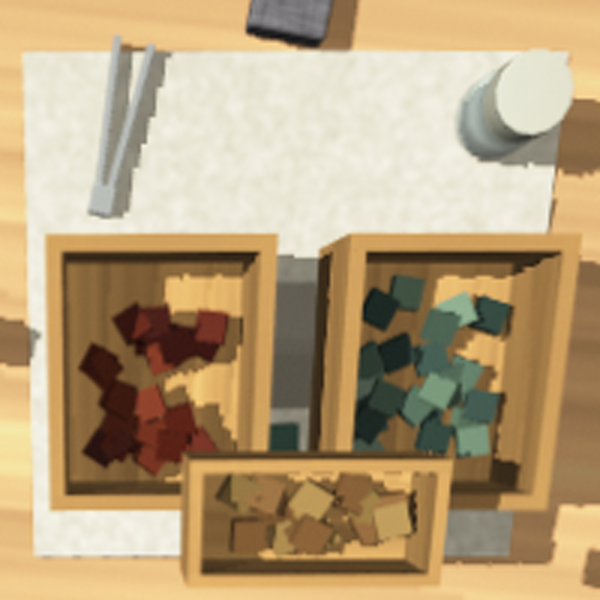

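```bash
python3 - <<'E'
from h import *
c=np.load("pics/w1c.npy",allow_pickle=True).item(); d=np.load("pics/w1.npy"); P=cloud(c,d)
fa=lambda x,y:(50+(x+.5)/4.5-.5,30+(y+.5)/4.5-.5); fb=lambda x,y:(285+(x+.5)/3-.5,(y+.5)/3-.5)
def show(n,pts,h,f):
    X=onplane(c,[f(*p) for p in pts],h);print(n,np.round(X,1).tolist());return X
X=show("plate",[(230,67),(443,160),(362,406),(170,325)],135,fa)
show("handle",[(72,188),(155,198),(138,306),(58,270)],197,fa); 
show("base",[(440,113),(695,225),(605,468)],12,fa)
show("foot~",[(470,398)],22,fa)
show("board",[(22,52),(568,50),(34,556)],5,fb)
show("boxL",[(47,235),(277,235),(265,510),(50,510)],65,fb)
show("boxR",[(322,245),(582,235),(550,510)],65,fb)
show("bridge",[(183,455),(452,458),(440,583),(183,583)],105,fb)
# depth checks
for n,pts,f in [("plate",[(260,130),(340,370)],fa),("htop",[(105,245)],fa),("boardz",[(300,150),(300,220),(150,230)],fb),("gapfloor",[(295,300),(295,380)],fb),("tile",[(284,437)],fb)]:
  for q in pts:
    u,v=np.round(f(*q)).astype(int); print(n,np.nanmedian(P[v-1:v+2,u-1:u+2].reshape(-1,3),0))
m=(np.abs(P[...,2]-135)<8)&(P[...,1]>200)&(P[...,0]>430)&(P[...,0]<600)
m[:,260:]=False
uu=np.argwhere(m); print(m.sum(),np.median(P[m][:,2]))
import cv2
hull=cv2.minAreaRect(P[m][:,:2].astype(np.float32)); print(hull)
E
```

```text
plate [[569.6, 305.9, 135.0], [551.6, 251.6, 135.0], [486.8, 278.1, 135.0], [503.9, 329.1, 135.0]]
handle [[532.0, 299.6, 197.0], [531.3, 281.2, 197.0], [508.1, 287.9, 197.0], [514.4, 305.1, 197.0]]
base [[581.4, 321.0, 12.0], [552.2, 232.6, 12.0], [464.8, 267.2, 12.0]]
foot~ [[486.3, 310.5, 22.0]]
board [[654.5, 99.7, 5.0], [681.2, -178.1, 5.0], [392.1, 75.4, 5.0]]
boxL [[561.2, 76.5, 65.0], [570.9, -31.4, 65.0], [440.7, -43.9, 65.0], [430.9, 65.4, 65.0]]
boxR [[568.5, -53.2, 65.0], [584.4, -175.1, 65.0], [453.9, -189.5, 65.0]]
bridge [[468.6, 5.1, 105.0], [478.4, -117.5, 105.0], [419.6, -123.4, 105.0], [408.7, -1.8, 105.0]]
plate [555.34358248 298.97213829 136.31008421]
plate [495.7023941  283.59212121 136.09846142]
htop [520.5873996  292.53954325 198.38206873]
boardz [621.52201665 -49.08597991   4.48391126]
boardz [588.30846378 -53.7889317    4.05374157]
boardz [576.55580111  25.37915462   4.76257195]
gapfloor [547.05354337 -56.35440851   6.5223474 ]
gapfloor [506.1418646  -62.28247613   7.31963164]
tile [475.00475054 -58.63707957  14.34039961]
2408 135.98671281074877
((529.8422241210938, 291.7281494140625), (56.73067092895508, 75.5965576171875), 70.74872589111328)
```

```bash
cat >> h.py <<'E'
BO=np.array([513.5,-54.8]); BY=np.radians(5.3)
def tobox(p):
    d=np.asarray(p)[...,:2]-BO; return np.stack([d[...,0]*np.cos(BY)+d[...,1]*np.sin(BY),-d[...,0]*np.sin(BY)+d[...,1]*np.cos(BY)],-1)
def frombox(x,y): return BO+np.array([x*np.cos(BY)-y*np.sin(BY),x*np.sin(BY)+y*np.cos(BY)])
E
python3 - <<'E'
from h import *
t=cv2.imread("pics/w1.png")
cv2.imwrite("pics/w1c.png",cv2.resize(t[80:160,365:415],None,fx=8,fy=7.5,interpolation=cv2.INTER_CUBIC))
R,p,s=Rt();t=np.array([520.5,294,290]);print(R.T@(t-p), p, s['tcp_rot'])
E
```

```text
[-246.80836085   38.80851644  110.52849306] [432.36151302  38.3198823  328.68204025] [-1.57001390e+00  1.61999587e-04 -1.48161937e+00]
```

View pics/w1c.png

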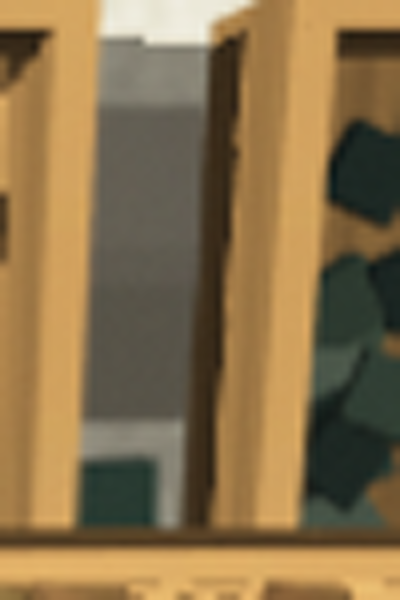

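```bash
python3 - <<'E'
from h import *
c=np.load("pics/w1c.npy",allow_pickle=True).item()
f=lambda x,y:(365+(x+.5)/8-.5,80+(y+.5)/7.5-.5)
for n,q,h in [("tile front-right",(157,458),14),("tile right",(155,520),14),("hump back edge",(130,420),5),("hump front",(150,103),5),("mid",(150,270),8),("floor R",(183,440),5)]:
    X=onplane(c,[f(*q)],h); print(n,X,tobox(X))
E
python3 -m crank '[[-35,0,16,0,3,0],[-75,3,35,0,7,0],[-115,10,53,0,12,0],[-155,18,72,0,17,0],[-195,28,90,0,21,0]]' && python3 -m crank '[[-30,7,8,0,2,0],[-52,11,20,0,3,0],[-52,11,20,0,3,0]]';python3 - <<'E'
from h import *
R,p,s=Rt();print(p,s['joints'],s['tcp_rot'],s['ft_force'])
c=vision.calibration("wrist");im,d=vision.read_camera("wrist");cv2.imwrite("pics/w2.png",im);np.save("pics/w2.npy",d);np.save("pics/w2c.npy",c,allow_pickle=True)
E
```

```text
tile front-right [[482.88908877 -66.26747156  14.        ]] [[-31.53929743  -8.59089681]]
tile right [[469.32860236 -67.88995898  14.        ]] [[-45.19167879  -8.95385751]]
hump back edge [[490.24872479 -61.4117332    5.        ]] [[-23.76259867  -4.4357321 ]]
hump front [[557.4414808  -55.64591031   5.        ]] [[43.67548048 -4.90119418]]
mid [[522.75740755 -60.15265615   8.        ]] [[ 8.72340135 -6.1848841 ]]
floor R [[486.88120438 -73.2441714    5.        ]] [[-28.20869118 -15.90652321]]
t: 2.2
eef_pos: [505.4, 240.9, 300.4]
tcp_rot: [-1.57, 0.0, -1.853]
ft_force: [0.6, -0.8, 0.2]
opening: 1.001
t: 2.5
eef_pos: [540.4, 285.5, 287.5]
tcp_rot: [-1.571, -0.001, -1.905]
ft_force: [-1.3, -0.6, 0.3]
opening: 1.0
[540.4231894  285.45608053 287.47747486] [ 3.78145124e-01  4.09938105e-01  1.49508174e+00 -5.20981986e-04
  1.23788703e+00  2.28320674e+00] [-1.57146924e+00 -1.23153546e-03 -1.90489063e+00] [-1.32047045 -0.56117407  0.29415634]
```

View pics/w2.png

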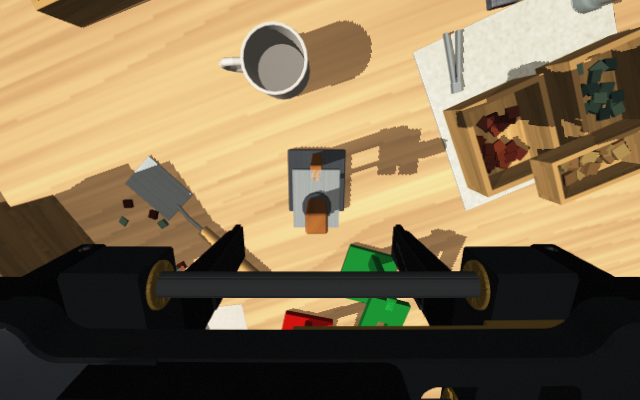

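```bash
python3 - <<'E'
import cv2
t=cv2.imread("pics/w2.png")
cv2.imwrite("pics/w2a.png",cv2.resize(t[140:245,270:365],None,fx=6,fy=5.7,interpolation=cv2.INTER_CUBIC))
E
```

```text
(no output)
```

View pics/w2a.png

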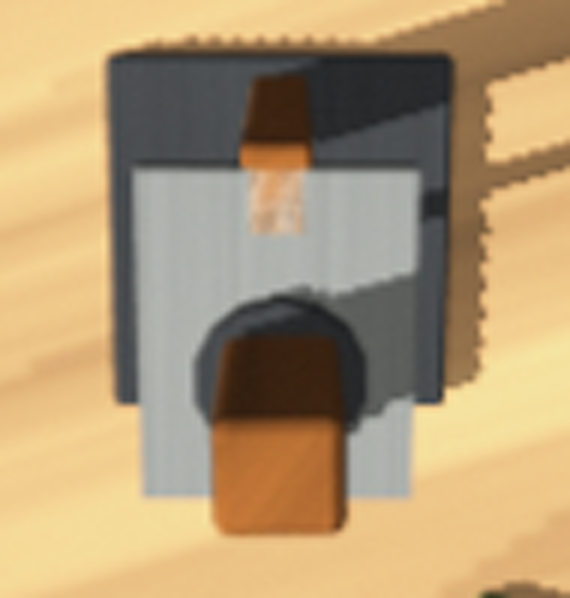

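```bash
python3 - <<'E'
from h import *
c=np.load("pics/w2c.npy",allow_pickle=True).item(); P=cloud(c,np.load("pics/w2.npy"))
f=lambda x,y:(270+(x+.5)/6-.5,140+(y+.5)/5.7-.5)
X=onplane(c,[f(*q) for q in [(133,168),(420,168),(412,497),(141,497)]],135);print("plate",X[:,:2].round(1).tolist())
for a,b in [(0,1),(3,2),(3,0),(2,1)]:
    v=X[b]-X[a]; print(np.degrees(np.arctan2(v[1],v[0])),np.hypot(*v[:2]))
H=onplane(c,[f(*q) for q in [(213,420),(346,418),(346,530),(213,532)]],197);print("handle",H[:,:2].round(1).tolist(),H.mean(0))
m=(np.abs(P[...,2]-197)<6); m[:, :290]=0;m[:,350:]=0;m[245:]=0;m[:200]=0
print(m.sum(),P[m].mean(0),np.median(P[m],0),cv2.minAreaRect(P[m][:,:2].astype(np.float32)))
front=(X[2]+X[3])/2; a=np.radians(-19); print("seat from prongs",front[:2]+25*np.array([np.cos(a),np.sin(a)]))
R,p,s=Rt(); print(R)
E
```

```text
plate [[569.3, 306.4], [551.3, 255.0], [485.1, 278.2], [503.0, 329.6]]
-109.21140129097834 54.43939055420123
-109.2243868404548 54.39911543044771
-19.293790673041187 70.16816312639166
-19.326658130427788 70.18056162471879
handle [[533.2, 300.6], [526.5, 280.4], [507.3, 286.9], [514.1, 307.5]] [520.2949133  293.81213226 197.        ]
491 [521.6052954  293.98851347 197.31713592] [521.85683439 293.90013151 197.60151707] ((520.4161987304688, 294.5119934082031), (20.615407943725586, 22.26092529296875), 71.24036407470703)
seat from prongs [517.71357155 295.74596423]
[[-3.27784877e-01 -1.03870036e-03  9.44751817e-01]
 [-9.44751448e-01 -1.05003289e-03 -3.27785903e-01]
 [ 1.33249181e-03 -9.99998909e-01 -6.37128767e-04]]
```

```bash
python3 -m crank '[[-1,20,-12,0,0,0],[-1.5,50,-21.6,0,0,0],[-1.5,80,-21.6,0,0,0],[-1.5,110,-21.6,0,0,0],[-1.5,120,-21.6,0,0,0]]' && python3 -c "
from h import *
R,p,s=Rt();t=np.array([520.5,294,152]);print(R.T@(t-p), p, s['tcp_rot'],s['ft_force'])"
```

```text
t: 3.05
eef_pos: [518.4, 290.8, 166.1]
tcp_rot: [-1.574, -0.004, -1.906]
ft_force: [0.4, -0.4, 0.5]
opening: 1.0
[-3.75211239 14.03795453  1.00448014] [518.38050174 290.8238745  166.05601114] [-1.57408942 -0.00398074 -1.90558458] [ 0.42672775 -0.36273423  0.53289877]
```

```bash
python3 -m crank '[[-3.5,10,1,0,0,0],[-3.5,14,1,0,0,0],[-3.5,14,1,0,0,0]]' && python3 - <<'E'
from h import *
R,p,s=Rt();t=np.array([520.5,294,152]);print(R.T@(t-p), p, s['tcp_rot'],s['ft_force'])
im,d=vision.read_camera("wrist");cv2.imwrite("pics/w3.png",im)
E
```

```text
t: 3.35
eef_pos: [520.7, 293.5, 152.4]
tcp_rot: [-1.574, -0.004, -1.906]
ft_force: [-0.2, 0.3, 0.4]
opening: 1.002
[-0.36705564  0.38775774 -0.32941458] [520.69199344 293.5460362  152.38814335] [-1.57376909 -0.00373047 -1.90578525] [-0.17005299  0.30087789  0.38064003]
```

View pics/w3.png

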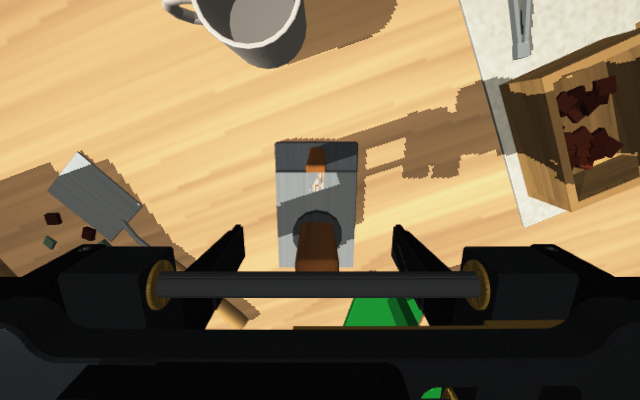

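```bash
cat >> h.py <<'E'
def rot_to(yaw,pos=None):
    from scipy.spatial.transform import Rotation as Ro
    R,p,s=Rt(); Q=Ro.from_euler('xyz',[-np.pi/2,0,yaw]).as_matrix()
    o=np.degrees(Ro.from_matrix(R.T@Q).as_rotvec()); return (None if pos is None else (R.T@(np.array(pos)-p)).round(2)),o.round(2)
E
python3 -c "
from h import *
print(rot_to(-1.907,[520.5,294,152]))"
```

```text
(array([-0.18,  0.76, -0.36]), array([0.15, 0.08, 0.19]))
```

```bash
python3 -m crank '[[0,0.7,-0.3,0.15,0.08,0.19],[0,0.7,-0.3,0.15,0.08,0.19],[0,0.7,-0.3,0.15,0.08,0.19],[0,0.7,-0.3,0.15,0.08,0.19],[0,0.7,-0.3,0.15,0.08,0.19]]' 0.1; python3 -m crank '[[0,0,0,0,0,0],[0,0,0,0,0,0]]'; python3 -c "
from h import *
print(Rt())"
```

```text
t: 3.9
eef_pos: [520.5, 293.8, 152.2]
tcp_rot: [-1.571, 0.0, -1.907]
ft_force: [0.6, -0.5, -0.2]
opening: 0.638
t: 4.1
eef_pos: [520.5, 293.9, 152.2]
tcp_rot: [-1.571, 0.0, -1.907]
ft_force: [-0.1, 0.7, -0.8]
opening: 0.468
(array([[-3.29903714e-01,  1.38945818e-04,  9.44014576e-01],
       [-9.44014586e-01, -1.17470052e-05, -3.29903716e-01],
       [-3.47493975e-05, -9.99999990e-01,  1.35042259e-04]]), array([520.49542871, 293.85465549, 152.16689391]), {'t': 4.1, 'joints': array([ 4.03510958e-01,  5.20382400e-01,  1.69626748e+00, -8.18530034e-05,
        9.24819604e-01,  2.31055813e+00]), 'qvel': array([-0.00117831,  0.00089126,  0.00165987, -0.00102968, -0.00085813,
        0.00126496]), 'tau': array([ 5.51008852e-03, -6.01420069e+01, -2.27774817e+01, -2.33556615e-02,
       -8.30590865e-02, -2.51773163e-04]), 'eef_pos': array([520.49542871, 293.85465549, 152.16689391]), 'tcp_rot': array([-1.57066128e+00,  3.47493975e-05, -1.90699790e+00]), 'ft_force': array([-0.13631888,  0.65507174, -0.78499965]), 'moment': array([0.04920146, 0.01980522, 0.02950435]), 'opening': 0.4678875375289979})
```

```bash
python3 -m crank '[[0,0,0,0,0,0],[0,0,0,0,0,0],[0,0,0,0,0,0],[0,0,0,0,0,0],[0,0,0,0,0,0]]' 0;python3 -m crank '[[0,0,0,0,0,0],[0,0,0,0,0,0]]'; python3 -c "
from h import *
R,p,s=Rt();print(p,s['tcp_rot'],s['opening'],s['ft_force'],s['moment'])"
```

```text
t: 4.6
eef_pos: [520.5, 293.9, 152.2]
tcp_rot: [-1.571, 0.0, -1.907]
ft_force: [-0.8, 0.1, -0.9]
opening: 0.234
t: 4.8
eef_pos: [520.5, 293.9, 152.1]
tcp_rot: [-1.571, 0.0, -1.907]
ft_force: [-0.7, -0.3, -0.1]
opening: 0.231
[520.52101137 293.87098958 152.14278394] [-1.57064311e+00  8.03293103e-05 -1.90703869e+00] 0.231258330067264 [-0.6687189  -0.2821814  -0.13509878] [ 0.06826376 -0.00481364 -0.06417952]
```

```bash
python3 - <<'E'
from h import *
c=np.load("pics/w1c.npy",allow_pickle=True).item(); P=cloud(c,np.load("pics/w1.npy")); im=cv2.imread("pics/w1.png").astype(int)
m=(im[...,1]>im[...,2]*1.6)&(im[...,1]>im[...,0]*1.6)&(im[...,1]>60)&np.isfinite(P[...,2]); m[:160]=0;m[:,260:]=0
Q=P[m]
for lo,hi in [(-5,30),(30,110),(110,150)]:
    q=Q[(Q[:,2]>lo)&(Q[:,2]<hi)]; print(lo,hi,len(q),q.min(0) if len(q) else 0,q.max(0) if len(q) else 0)
E
python3 -m crank '[[0,-3,0,0,0,0],[0,-7,0,0,0,0],[0,-11,0,0,0,0],[0,-11,0,0,0,0],[0,-11,0,0,0,0]]'; python3 -c "
from h import *
R,p,s=Rt();print(p,s['tcp_rot'],s['opening'],s['ft_force'],s['moment'])"
```

```text
-5 30 1854 [266.91887769 205.58391418   1.74153337] [395.95122327 383.32128379  29.90579068]
30 110 36 [349.94341189 245.51541677  33.47323803] [372.12546267 248.5630715  106.12023634]
110 150 1416 [316.39150036 223.59261347 110.33585663] [379.40974046 306.00888864 138.83331371]
t: 5.3
eef_pos: [520.5, 293.9, 163.3]
tcp_rot: [-1.57, 0.0, -1.907]
ft_force: [0.1, -0.3, -1.7]
opening: 0.227
[520.50342192 293.85704731 163.30182861] [-1.57047759e+00  2.22301267e-04 -1.90699122e+00] 0.22670708982844973 [ 0.05250836 -0.31468449 -1.73458414] [ 0.11103678  0.04522744 -0.01304496]
```

```bash
python3 -m crank '[[0,0,-15,0,0,0],[0,0,-35,0,0,0],[0,0,-52,0,0,0],[0,0,-56,0,0,0],[0,-25,-56,0,0,0]]'; python3 -c "
from h import *
R,p,s=Rt();print(p,s['tcp_rot'],s['opening'],s['ft_force'],s['moment'])
t=frombox(14,1);print(t,rot_to(-1.478,[*t,285]))"
```

```text
t: 5.8
eef_pos: [465.7, 312.2, 186.4]
tcp_rot: [-1.574, -0.003, -1.906]
ft_force: [0.0, -1.0, -2.3]
opening: 0.23
[465.72637095 312.21993554 186.3510841 ] [-1.57384945 -0.00336041 -1.90580141] 0.22990133576481067 [ 0.01359246 -0.96109396 -2.29649367] [0.10567377 0.0796133  0.00144619]
[527.34777519 -52.51108708] (array([324.53, -98.1 , 177.81]), array([  0.21, -24.51,   0.15]))
```

```bash
python3 -m crank '[[0,-40,0,0.2,0,0.15],[10,-75,5,0.2,-2,0.15],[40,-98,22,0.2,-5,0.15],[78,-98,43,0.2,-8,0.15],[116,-98,64,0.2,-11,0.15]]'; python3 -m crank '[[36,0,14,0,-3,0],[74,0,30,0,-6,0],[112,0,46,0,-9,0],[150,0,62,0,-11,0],[180,0,74,0,-12,0]]'; python3 -c "
from h import *
R,p,s=Rt();print(p,s['tcp_rot'],s['opening'],s['ft_force'],s['moment'])
t=frombox(14,1);print(t,rot_to(-1.478,[*t,285]))"
```

```text
t: 6.3
eef_pos: [488.5, 180.8, 285.4]
tcp_rot: [-1.569, 0.0, -1.71]
ft_force: [0.2, -0.3, -1.9]
opening: 0.229
t: 6.8
eef_pos: [537.2, -9.9, 285.7]
tcp_rot: [-1.568, -0.001, -1.5]
ft_force: [0.2, 0.4, -0.9]
opening: 0.228
[537.20728465  -9.87523701 285.66311753] [-1.56829165e+00 -6.15144423e-04 -1.50013080e+00] 0.22819443359930416 [ 0.16201001  0.41880876 -0.91925441] [0.04032258 0.01563614 0.00480398]
[527.34777519 -52.51108708] (array([ 41.83,   0.66, -12.85]), array([-0.14, -1.27,  0.04]))
```

```bash
python3 -m crank '[[20,0,-6,-0.1,-0.6,0],[38,0,-12,-0.14,-1.2,0],[41.8,0,-12.8,-0.14,-1.27,0],[41.8,0,-12.8,-0.14,-1.27,0]]'; python3 - <<'E'
from h import *
R,p,s=Rt();print(p,s['tcp_rot'],s['opening'],s['ft_force'],s['moment'])
t=frombox(14,1);print(t,rot_to(-1.478,[*t,285]))
for n in ["wrist","scene"]:
    c=vision.calibration(n);im,d=vision.read_camera(n);cv2.imwrite(f"pics/{n}4.png",im);np.save(f"pics/{n}4.npy",d);np.save(f"pics/{n}4c.npy",c,allow_pickle=True)
im=cv2.imread("pics/scene4.png");cv2.imwrite("pics/scene4z.png",cv2.resize(im[120:320,220:440],None,fx=3,fy=3,interpolation=cv2.INTER_CUBIC))
E
```

```text
t: 7.2
eef_pos: [527.4, -52.7, 285.7]
tcp_rot: [-1.57, -0.001, -1.479]
ft_force: [0.2, 0.6, -1.8]
opening: 0.229
[527.41241247 -52.74318033 285.74367197] [-1.57046883e+00 -6.32946307e-04 -1.47920604e+00] 0.22857070709579752 [ 0.23873307  0.64308353 -1.78760557] [ 0.09240656  0.01349127 -0.00167225]
[527.34777519 -52.51108708] (array([-0.24,  0.74, -0.04]), array([-0.02, -0.07,  0.04]))
```

View pics/wrist4.png

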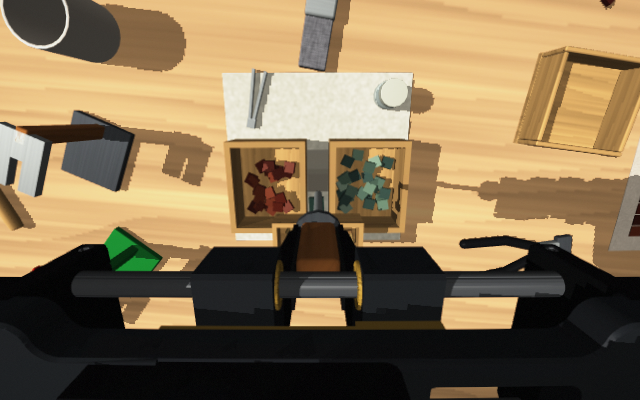

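View pics/scene4z.png

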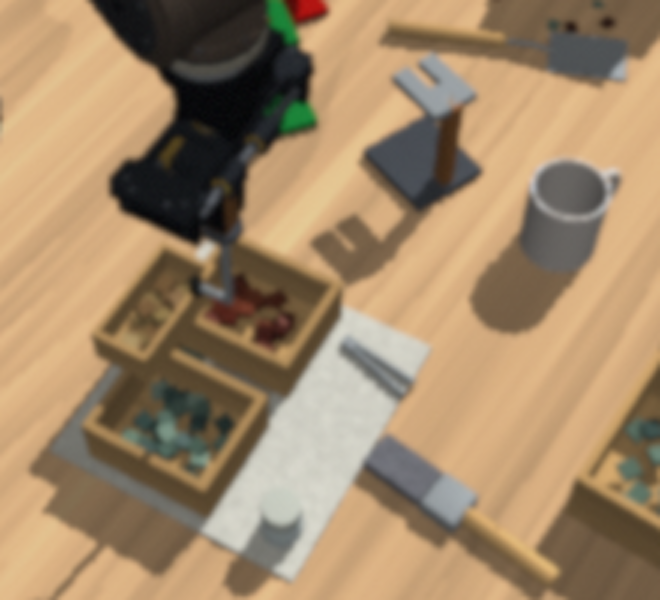

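```bash
python3 - <<'E'
import cv2
t=cv2.imread("pics/wrist4.png")
cv2.imwrite("pics/w4a.png",cv2.resize(t[60:230,215:425],None,fx=3.5,fy=3.5,interpolation=cv2.INTER_CUBIC))
E
```

```text
(no output)
```

View pics/w4a.png

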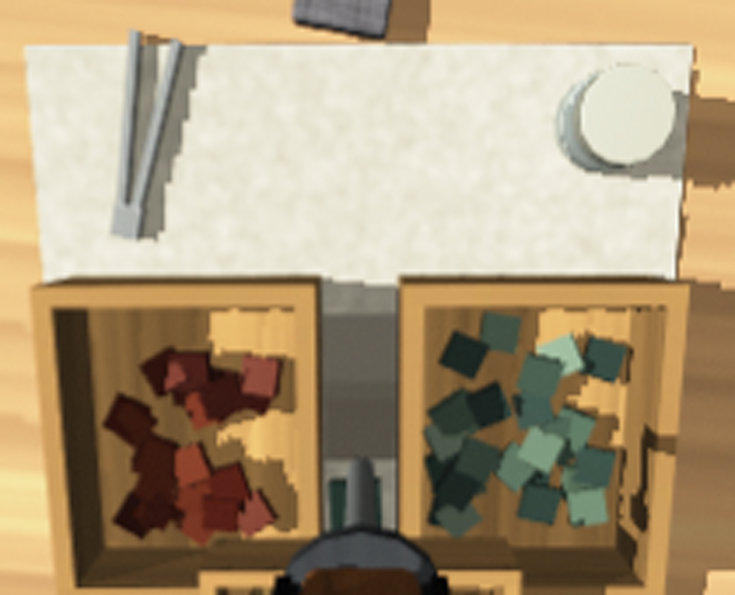

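```bash
python3 - <<'E'
from h import *
c=np.load("pics/wrist4c.npy",allow_pickle=True).item(); P=cloud(c,np.load("pics/wrist4.npy"))
f=lambda x,y:(215+(x+.5)/3.5-.5,60+(y+.5)/3.5-.5)
def show(n,pts,h):
    X=onplane(c,[f(*p) for p in pts],h);print(n,X[:,:2].round(1).tolist(),tobox(X).round(1).tolist());return X
show("gap edges top front",[(320,283),(398,283)],65)
show("gap edges top back",[(321,540),(399,525)],65)
show("box outer",[(32,288),(690,285)],65)
show("board front",[(25,45),(692,45)],5)
show("tile",[(330,480),(393,462),(329,525)],14)
show("hump",[(350,312),(350,458),(350,380)],6)
for q in [(350,290),(350,320),(345,350),(345,380),(345,400),(345,430),(340,450),(340,500),(388,490),(350,200),(200,100)]:
    u,v=np.round(f(*q)).astype(int); x=np.nanmedian(P[v-1:v+2,u-1:u+2].reshape(-1,3),0); print(q,x.round(1),tobox(x).round(1))
E
```

```text
gap edges top front [[573.2, -33.0], [575.9, -62.8]] [[61.5, 16.2], [61.4, -13.7]]
gap edges top back [[469.7, -41.7], [479.0, -73.0]] [[-42.4, 17.1], [-36.0, -14.9]]
box outer [[561.4, 77.2], [585.4, -174.6]] [[59.9, 127.0], [60.6, -126.0]]
board front [[655.2, 99.6], [680.4, -177.8]] [[155.3, 140.6], [154.8, -137.9]]
tile [[481.5, -42.9], [492.5, -70.7], [459.9, -44.2]] [[-30.8, 14.8], [-22.3, -13.9], [-52.4, 15.5]]
hump [[557.3, -45.3], [490.6, -51.2], [526.9, -48.0]] [[44.5, 5.4], [-22.4, 5.7], [13.9, 5.5]]
(350, 290) [567.5 -45.    4.9] [54.7  4.8]
(350, 320) [553.7 -46.2   4.8] [40.8  4.9]
(345, 350) [539.9 -44.3   7.8] [27.2  8. ]
(345, 380) [527.5 -45.4   8.5] [14.8  8.1]
(345, 400) [517.9 -46.2   8.8] [5.2 8.1]
(345, 430) [504.6 -47.3   7.1] [-8.2  8.3]
(340, 450) [494.6 -46.6   5.9] [-18.1   9.9]
(340, 500) [473.3 -48.5  14.2] [-39.4   9.9]
(388, 490) [476.  -71.2   5.3] [-38.8 -12.9]
(350, 200) [604.8 -41.7   4.6] [92.1  4.6]
(200, 100) [640.3  25.2   6. ] [133.6  68. ]
```

```bash
python3 -m crank '[[-1.2,20,0,0,0,0],[-1.7,50,0,0,0,0],[-1.7,80,0,0,0,0],[-1.7,97,0,0,0,0],[-1.7,97,0,0,0,0]]'; python3 - <<'E'
from h import *
R,p,s=Rt();print(p,s['tcp_rot'],s['opening'],s['ft_force'],s['moment'])
t=frombox(14,2.5);print(t,rot_to(-1.478,[*t,162]))
for n in ["wrist"]:
    c=vision.calibration(n);im,d=vision.read_camera(n);cv2.imwrite(f"pics/{n}5.png",im);np.save(f"pics/{n}5.npy",d);np.save(f"pics/{n}5c.npy",c,allow_pickle=True)
cv2.imwrite("pics/w5z.png",cv2.resize(im[40:240,180:460],None,fx=2.8,fy=2.8,interpolation=cv2.INTER_CUBIC))
E
```

```text
t: 7.8
eef_pos: [526.6, -49.1, 186.8]
tcp_rot: [-1.574, 0.001, -1.477]
ft_force: [0.1, -0.4, -0.6]
opening: 0.227
[526.59780808 -49.11585671 186.80334399] [-1.57422616e+00  7.50590102e-04 -1.47679980e+00] 0.2271265665018732 [ 0.11430224 -0.3633071  -0.60009483] [ 0.01290123  0.04475123 -0.01452628]
[527.20921931 -51.01750003] (array([ 1.97, 24.8 ,  0.52]), array([ 0.2 ,  0.07, -0.04]))
```

View pics/w5z.png

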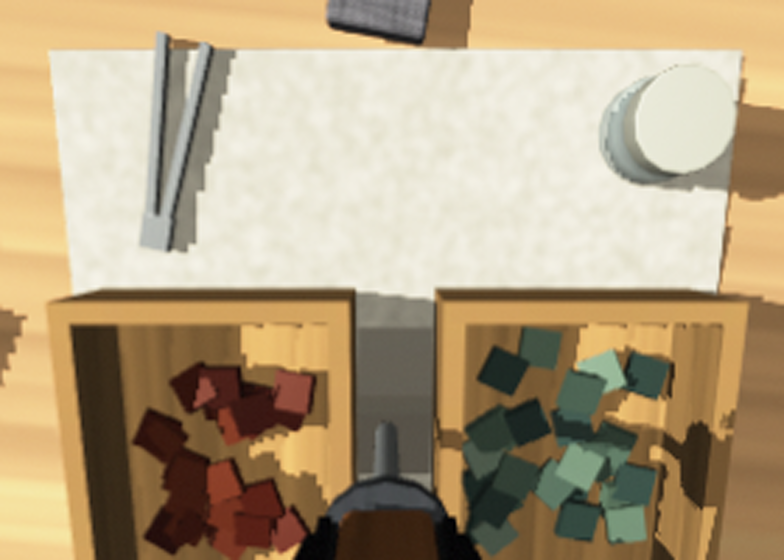

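```bash
python3 -m crank '[[2,8,0.5,0.1,0,0],[2,17,0.5,0.2,0,0],[2,24,0.5,0.2,0,0],[2,24.8,0.5,0.2,0,0]]'; python3 - <<'E'
from h import *
R,p,s=Rt();print(p,s['tcp_rot'],s['opening'],s['ft_force'],s['moment'])
t=frombox(-10,3);print(t,rot_to(-1.478,[*t,161.5]))
E
```

```text
t: 8.25
eef_pos: [527.7, -51.3, 162.8]
tcp_rot: [-1.57, 0.0, -1.477]
ft_force: [0.3, -0.6, -0.6]
opening: 0.23
[527.67122075 -51.28407057 162.7510398 ] [-1.56957559e+00  3.75703404e-04 -1.47699475e+00] 0.230294713738285 [ 0.34643149 -0.55119909 -0.55167641] [ 0.01037608  0.01095745 -0.0085414 ]
[503.26564126 -52.73653178] (array([ -0.84,   1.22, -24.44]), array([-0.07,  0.06, -0.02]))
```

```bash
python3 -m crank '[[-0.8,0,-8,-0.07,0,0],[-0.8,0,-17,-0.07,0,0],[-0.8,0,-24,-0.07,0,0],[-0.8,0,-24.4,-0.07,0,0],[-0.8,0,-24.4,-0.07,0,0]]'; python3 - <<'E'
from h import *
F=[]
R,p,s=Rt();print(p,s['tcp_rot'],s['opening'],s['ft_force'],s['moment'])
t=frombox(-10,3);print(t,rot_to(-1.478,[*t,155]))
c=vision.calibration("wrist");im,d=vision.read_camera("wrist");cv2.imwrite(f"pics/w6.png",im)
cv2.imwrite("pics/w6z.png",cv2.resize(im[40:240,180:460],None,fx=2.8,fy=2.8,interpolation=cv2.INTER_CUBIC))
for i in range(2):
    s=env.state();print(s['ft_force'],s['moment'])
E
```

```text
t: 8.75
eef_pos: [503.3, -52.9, 163.1]
tcp_rot: [-1.57, 0.0, -1.477]
ft_force: [0.3, -1.1, -2.0]
opening: 0.227
[503.25435194 -52.8744547  163.08807839] [-1.57017808e+00  1.85916554e-04 -1.47724042e+00] 0.2274613515665598 [ 0.26163988 -1.06793636 -1.98364511] [ 0.07109369  0.0412195  -0.03681944]
[503.26564126 -52.73653178] (array([-0.13,  8.09,  0.02]), array([-0.04,  0.04, -0.01]))
[ 0.66430272 -0.14680329 -1.47827185] [ 0.00941747 -0.00278812 -0.03419186]
[ 0.66430272 -0.14680329 -1.47827185] [ 0.00941747 -0.00278812 -0.03419186]
```

View pics/w6z.png

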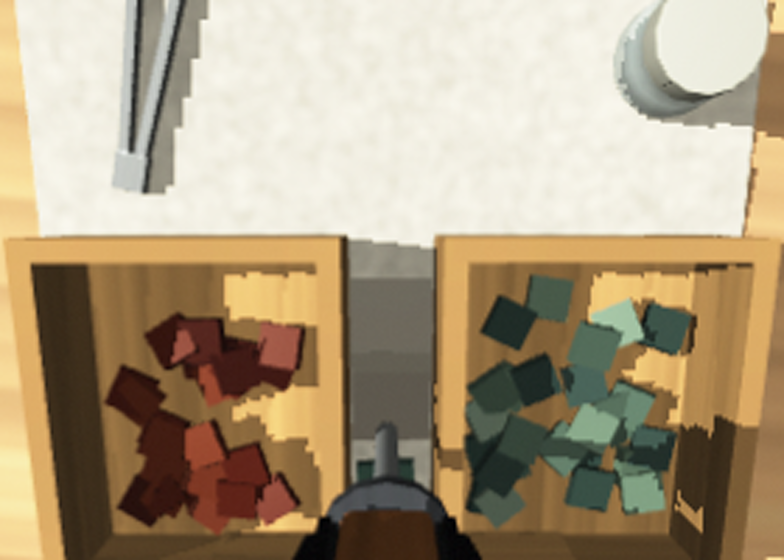

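```bash
cat > st.py <<'E'
from h import *
R,p,s=Rt(); b=tobox(p)
print("t%.2f z%.2f box%s rot%s F%s M%s"%(s['t'],p[2],b.round(2),s['tcp_rot'].round(4),s['ft_force'].round(2),s['moment'].round(3)))
E
python3 -m crank '[[0,3,0,0,0,0],[0,6,0,0,0,0],[0,8,0,0,0,0],[0,8,0,0,0,0],[0,8,0,0,0,0]]' >/dev/null; python3 st.py
for i in 1 2 3; do :; done
python3 -m crank '[[0,0.3,0,0,0,0]]' >/dev/null; python3 st.py
python3 -m crank '[[0,0.3,0,0,0,0]]' >/dev/null; python3 st.py
```

```text
t9.30 z154.89 box[-9.79  2.86] rot[-1.5704e+00  2.0000e-04 -1.4771e+00] F[-0.06  0.05 -2.29] M[0.058 0.063 0.032]
t9.40 z154.63 box[-9.73  2.86] rot[-1.5703e+00  2.0000e-04 -1.4771e+00] F[-0.03 -0.96 -1.5 ] M[0.01  0.016 0.013]
t9.50 z154.38 box[-9.66  2.84] rot[-1.5701e+00  2.0000e-04 -1.4771e+00] F[-0.24  0.42 -1.15] M[ 0.011  0.028 -0.045]
```

```bash

python3 -m crank '[[0,0.3,0,0,0,0]]' >/dev/null; python3 st.py
python3 -m crank '[[0,0.3,0,0,0,0]]' >/dev/null; python3 st.py
python3 -m crank '[[0,0.3,0,0,0,0]]' >/dev/null; python3 st.py
python3 -m crank '[[0,0.3,0,0,0,0]]' >/dev/null; python3 st.py
```

```text
t9.60 z154.11 box[-9.64  2.84] rot[-1.5700e+00  1.0000e-04 -1.4771e+00] F[ 0.13  0.27 -0.2 ] M[ 0.011  0.026 -0.027]
t9.70 z153.83 box[-9.62  2.85] rot[-1.5699e+00  1.0000e-04 -1.4771e+00] F[ 0.34  0.01 -1.  ] M[ 0.053 -0.036 -0.005]
t9.80 z153.52 box[-9.63  2.83] rot[-1.5699e+00  1.0000e-04 -1.4771e+00] F[ 0.74  0.71 -1.74] M[ 0.028  0.044 -0.02 ]
t9.90 z153.22 box[-9.62  2.83] rot[-1.5699e+00  1.0000e-04 -1.4771e+00] F[-0.16  1.25 -0.69] M[ 0.013 -0.036  0.008]
```

```bash

python3 -m crank '[[0,0.3,0,0,0,0]]' >/dev/null; python3 st.py
python3 -m crank '[[0,0.3,0,0,0,0]]' >/dev/null; python3 st.py
python3 -m crank '[[0,0.3,0,0,0,0]]' >/dev/null; python3 st.py
```

```text
t10.00 z152.90 box[-9.6   2.83] rot[-1.5698  0.     -1.4771] F[ 0.19  0.41 -1.4 ] M[ 0.067  0.058 -0.021]
t10.10 z152.57 box[-9.62  2.83] rot[-1.5698e+00  1.0000e-04 -1.4771e+00] F[-0.03  0.11 -1.41] M[ 0.04   0.054 -0.051]
t10.20 z152.26 box[-9.61  2.8 ] rot[-1.5698  0.     -1.4771] F[ 0.01  0.56 -0.82] M[0.05  0.045 0.035]
```

```bash

python3 -m crank '[[0,0.25,0,0,0,0]]' >/dev/null; python3 st.py
python3 -m crank '[[0,0.25,0,0,0,0]]' >/dev/null; python3 st.py
python3 -m crank '[[0,0.25,0,0,0,0]]' >/dev/null; python3 st.py
```

```text
t10.30 z151.96 box[-9.63  2.83] rot[-1.5699e+00  1.0000e-04 -1.4771e+00] F[-0.43  0.64 -2.2 ] M[-0.004  0.018  0.029]
t10.40 z151.68 box[-9.61  2.84] rot[-1.5699e+00  1.0000e-04 -1.4771e+00] F[ 0.23  0.43 -1.28] M[ 0.032 -0.01   0.024]
t10.50 z151.41 box[-9.62  2.83] rot[-1.5699e+00  1.0000e-04 -1.4771e+00] F[-0.91  0.1  -1.28] M[-0.007  0.049 -0.024]
```

```bash
python3 - <<'E'
from h import *
im,d=vision.read_camera("wrist");cv2.imwrite("pics/w7.png",im)
cv2.imwrite("pics/w7z.png",cv2.resize(im[130:240,260:380],None,fx=6,fy=5.4,interpolation=cv2.INTER_CUBIC))
E
```

```text
(no output)
```

View pics/w7z.png

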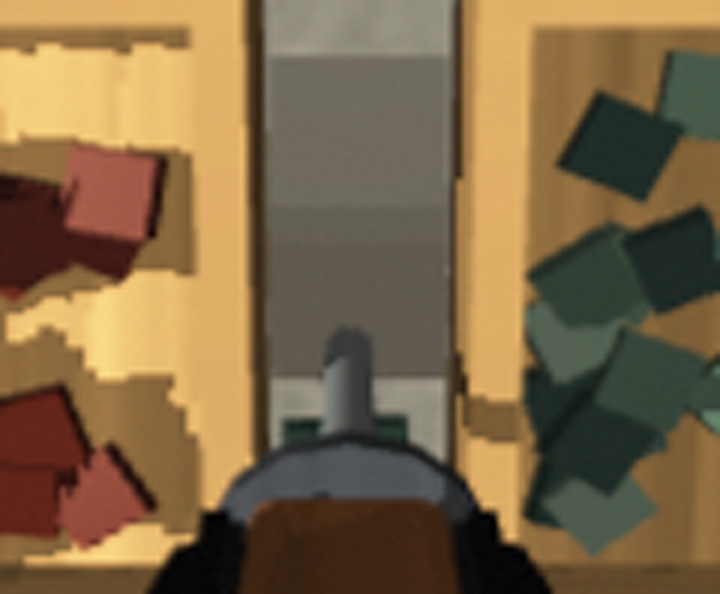

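```bash

python3 -m crank '[[0,0.2,0,0,0,0]]' >/dev/null; python3 st.py
python3 -m crank '[[0,0.2,0,0,0,0]]' >/dev/null; python3 st.py
python3 -m crank '[[0,0.2,0,0,0,0]]' >/dev/null; python3 st.py
```

```text
t10.65 z151.18 box[-9.64  2.82] rot[-1.5699  0.     -1.4771] F[-0.56  0.34 -1.29] M[ 0.024  0.025 -0.02 ]
t10.75 z150.97 box[-9.6   2.82] rot[-1.5699  0.     -1.4771] F[ 0.07  0.06 -2.55] M[0.013 0.034 0.038]
t10.85 z150.73 box[-9.63  2.84] rot[-1.5699e+00  1.0000e-04 -1.4771e+00] F[-0.55  0.09 -1.56] M[ 0.045 -0.007  0.035]
```

```bash

python3 -m crank '[[0,0.2,0,0,0,0]]' >/dev/null; python3 st.py
python3 -m crank '[[0,0.2,0,0,0,0]]' >/dev/null; python3 st.py
```

```text
t10.95 z150.53 box[-9.61  2.83] rot[-1.5699e+00  1.0000e-04 -1.4771e+00] F[-0.32  0.03 -0.79] M[ 0.005 -0.005 -0.021]
t11.05 z150.29 box[-9.63  2.83] rot[-1.5699e+00  1.0000e-04 -1.4771e+00] F[-0.54 -0.8  -2.23] M[0.034 0.044 0.021]
```

```bash

python3 -m crank '[[0,0.2,0,0,0,0]]' >/dev/null; python3 st.py
python3 -m crank '[[0,0.2,0,0,0,0]]' >/dev/null; python3 st.py
```

```text
t11.15 z150.14 box[-9.58  2.83] rot[-1.5698  0.     -1.4771] F[ 0.15  0.02 -0.11] M[ 0.037  0.044 -0.036]
t11.25 z150.01 box[-9.56  2.82] rot[-1.5697  0.     -1.4771] F[-0.19 -0.65  2.51] M[0.016 0.206 0.027]
```

```bash

python3 -m crank '[[0,0.2,0,0,0,0]]' >/dev/null; python3 st.py
python3 -m crank '[[0,0.2,0,0,0,0]]' >/dev/null; python3 st.py
```

```text
t11.35 z149.96 box[-9.51  2.81] rot[-1.5695  0.     -1.4771] F[-1.45  0.29  1.47] M[0.118 0.382 0.018]
t11.45 z149.92 box[-9.51  2.81] rot[-1.5695 -0.     -1.4771] F[-0.23 -0.28  2.45] M[ 0.118  0.343 -0.024]
```

```bash

python3 -m crank '[[0,0.2,0.5,0,0,0]]' >/dev/null; python3 st.py
python3 -m crank '[[0,0.2,0.7,0,0,0]]' >/dev/null; python3 st.py
```

```text
t11.55 z149.85 box[-9.22  2.85] rot[-1.57  -0.    -1.477] F[-2.23  0.31  4.06] M[-0.117  0.839  0.031]
t11.65 z149.73 box[-8.85  2.87] rot[-1.5708  0.     -1.4769] F[-3.63 -0.68  4.49] M[-0.098  1.101 -0.021]
```

```bash

python3 -m crank '[[0,0,0.5,0,0,0]]' >/dev/null; python3 st.py; python3 -m crank '[[0,0,0,0,0,0]]' >/dev/null; python3 st.py
```

```text
t11.75 z149.73 box[-8.64  2.88] rot[-1.5717e+00  1.0000e-04 -1.4767e+00] F[-2.6  -0.37  4.02] M[-0.149  0.996  0.015]
t11.85 z149.74 box[-8.71  2.91] rot[-1.5719e+00  1.0000e-04 -1.4766e+00] F[-1.69  0.23  2.94] M[-0.019  0.704 -0.054]
```

```bash

python3 -m crank '[[0,0,1,0.05,0,0]]' >/dev/null; python3 st.py; python3 -m crank '[[0,0,1,0.05,0,0]]' >/dev/null; python3 st.py
```

```text
t11.95 z149.71 box[-7.87  2.91] rot[-1.5715e+00  2.0000e-04 -1.4766e+00] F[-2.51  0.39  4.43] M[-0.048  1.067 -0.023]
t12.05 z149.71 box[-6.92  2.92] rot[-1.5709e+00  2.0000e-04 -1.4765e+00] F[-2.51 -0.31  4.42] M[-0.111  1.163  0.023]
```

```bash

python3 -m crank '[[0,-0.05,1,0,0,0]]' >/dev/null; python3 st.py; python3 -m crank '[[0,-0.03,1,0,0,0],[0,-0.03,2,0,0,0]]' >/dev/null; python3 st.py;  python3 - <<'E'
from h import *
im,d=vision.read_camera("wrist");cv2.imwrite("pics/w8.png",im)
cv2.imwrite("pics/w8z.png",cv2.resize(im[130:240,260:380],None,fx=6,fy=5.4,interpolation=cv2.INTER_CUBIC))
E
```

```text
t12.15 z149.73 box[-5.92  2.96] rot[-1.5711e+00  3.0000e-04 -1.4766e+00] F[-1.64 -0.32  3.75] M[-0.049  0.92   0.024]
t12.35 z149.75 box[-3.79  2.97] rot[-1.5710e+00  3.0000e-04 -1.4766e+00] F[-2.16 -0.58  3.36] M[-0.077  0.969 -0.004]
```

View pics/w8z.png

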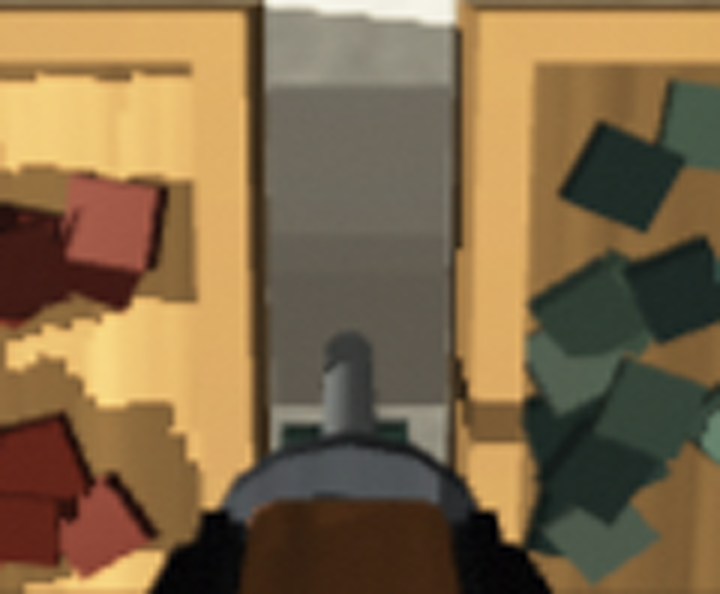

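```bash

python3 -m crank '[[0,-0.02,1,0,0,0],[0,-0.02,2,0,0,0]]' >/dev/null; python3 st.py; python3 -m crank '[[0,-0.02,1,0,0,0],[0,-0.02,2,0,0,0]]' >/dev/null; python3 st.py
```

```text
t12.60 z149.75 box[-1.55  2.95] rot[-1.5708e+00  3.0000e-04 -1.4766e+00] F[-2.42 -0.93  3.06] M[-0.032  0.963  0.006]
t12.80 z149.76 box[0.52 2.97] rot[-1.5709e+00  3.0000e-04 -1.4766e+00] F[-2.48  0.61  2.47] M[-0.044  1.05   0.02 ]
```

```bash

python3 -m crank '[[0,0,1,0,0,0],[0,0,2,0,0,0]]' >/dev/null; python3 st.py; python3 -m crank '[[0,-0.02,1,0,0,0],[0,-0.04,2,0,0,0]]' >/dev/null; python3 st.py
```

```text
t13.00 z149.70 box[2.46 3.  ] rot[-1.5713e+00  4.0000e-04 -1.4766e+00] F[-2.2  -0.37  2.02] M[-0.071  1.174 -0.011]
t13.20 z149.73 box[4.49 3.01] rot[-1.5714e+00  4.0000e-04 -1.4766e+00] F[-2.26  0.14  2.99] M[-0.006  1.142 -0.043]
```

```bash

python3 -m crank '[[0,0,1,0,0,0],[0,0,2,0.03,0,0]]' >/dev/null; python3 st.py; python3 -m crank '[[0,0,1,0,0,0],[0,0,2,0.03,0,0]]' >/dev/null; python3 st.py;  python3 - <<'E'
from h import *
im,d=vision.read_camera("wrist");cv2.imwrite("pics/w9.png",im)
cv2.imwrite("pics/w9z.png",cv2.resize(im[130:240,260:380],None,fx=6,fy=5.4,interpolation=cv2.INTER_CUBIC))
E
```

```text
t13.40 z149.69 box[6.57 3.05] rot[-1.5710e+00  5.0000e-04 -1.4766e+00] F[-2.26  0.51  4.42] M[-0.072  1.13  -0.029]
t13.60 z149.69 box[8.69 3.03] rot[-1.5704e+00  5.0000e-04 -1.4766e+00] F[-3.09 -0.79  4.08] M[-0.061  1.147 -0.033]
```

View pics/w9z.png

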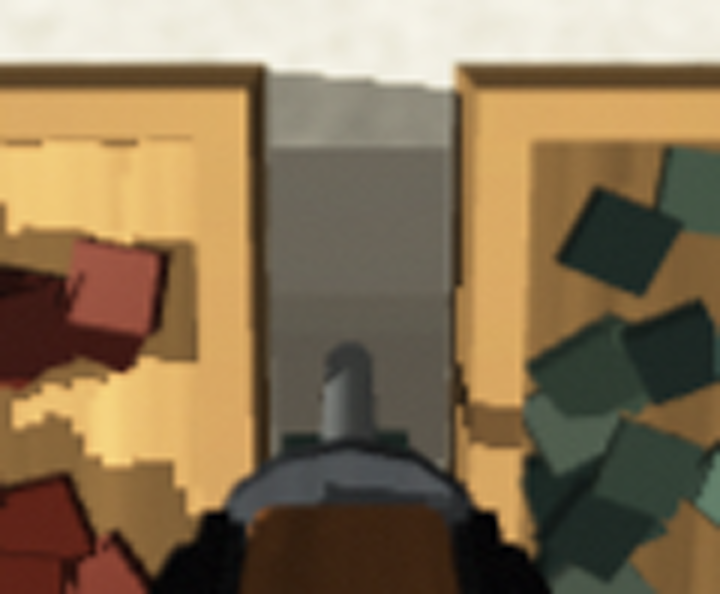

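```bash

python3 -m crank '[[0,-0.08,1,0,0,0],[0,-0.1,2,0.03,0,0]]' >/dev/null; python3 st.py; python3 -m crank '[[0,-0.06,1,0,0,0],[0,-0.08,2,0.03,0,0]]' >/dev/null; python3 st.py
```

```text
t13.85 z149.81 box[10.87  3.04] rot[-1.5698e+00  5.0000e-04 -1.4766e+00] F[-2.77 -0.13  2.78] M[-0.064  1.139  0.021]
t14.05 z149.92 box[12.96  3.03] rot[-1.5692e+00  5.0000e-04 -1.4766e+00] F[-3.23 -0.22  3.43] M[-0.079  1.167 -0.002]
```

```bash

python3 -m crank '[[0,-0.1,1,0,0,0],[0,-0.2,2,0,0,0]]' >/dev/null; python3 st.py; python3 -m crank '[[0,-0.1,1,0,0,0],[0,-0.15,2,0,0,0]]' >/dev/null; python3 st.py
```

```text
t14.25 z150.12 box[15.1   3.04] rot[-1.5690e+00  4.0000e-04 -1.4766e+00] F[-2.46 -0.46  2.72] M[-0.039  1.007 -0.015]
t14.45 z150.27 box[17.23  3.02] rot[-1.5690e+00  4.0000e-04 -1.4766e+00] F[-2.1  -0.67  3.39] M[-0.077  1.053 -0.013]
```

```bash

python3 -m crank '[[0,-0.1,1,0,0,0],[0,-0.2,2,0,0,0]]' >/dev/null; python3 st.py; python3 -m crank '[[0,-0.1,1,0,0,0],[0,-0.2,2,0,0,0]]' >/dev/null; python3 st.py;  python3 - <<'E'
from h import *
im,d=vision.read_camera("wrist");cv2.imwrite("pics/w10.png",im)
cv2.imwrite("pics/w10z.png",cv2.resize(im[130:240,260:380],None,fx=6,fy=5.4,interpolation=cv2.INTER_CUBIC))
E
```

```text
t14.65 z150.47 box[19.37  3.01] rot[-1.5689e+00  4.0000e-04 -1.4766e+00] F[-2.18 -0.89  3.49] M[0.017 1.    0.007]
t14.85 z150.67 box[21.55  3.01] rot[-1.5687e+00  4.0000e-04 -1.4767e+00] F[-2.39 -0.03  2.6 ] M[-0.002  0.827 -0.012]
```

View pics/w10z.png

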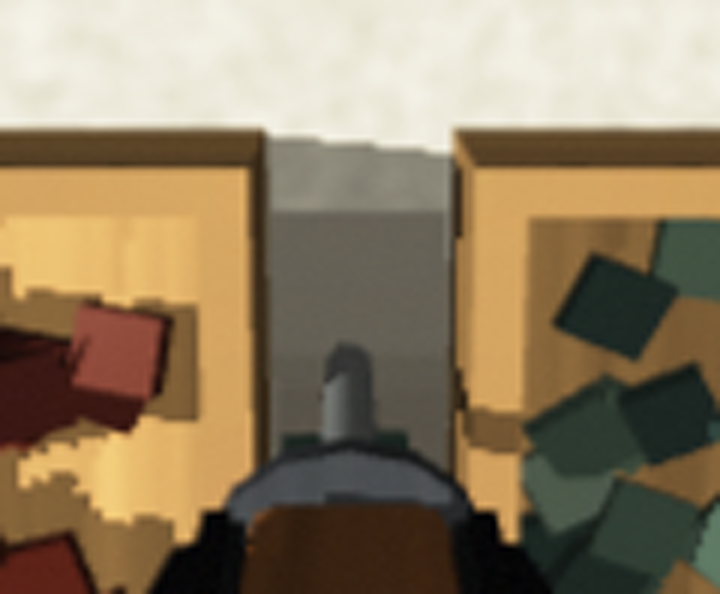

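```bash

python3 -m crank '[[0,-0.1,1.2,0,0,0],[0,-0.2,2.4,0,0,0],[0,-0.3,3.6,0,0,0]]' >/dev/null; python3 st.py; python3 -m crank '[[0,-0.08,1.2,0,0,0],[0,-0.18,2.4,0,0,0],[0,-0.28,3.6,0,0,0]]' >/dev/null; python3 st.py
```

```text
t15.20 z150.97 box[25.24  3.02] rot[-1.5689e+00  4.0000e-04 -1.4766e+00] F[-2.52 -0.69  3.  ] M[-0.121  1.194  0.021]
t15.50 z151.27 box[28.9   3.03] rot[-1.5690e+00  5.0000e-04 -1.4766e+00] F[-1.92 -0.41  2.81] M[-0.055  1.138 -0.043]
```

```bash

python3 -m crank '[[0,-0.08,1.2,0,0,0],[0,-0.18,2.4,0,0,0],[0,-0.28,3.6,0,0,0]]' >/dev/null; python3 st.py; python3 -m crank '[[0,-0.08,1.2,0,0,0],[0,-0.18,2.4,0,0,0],[0,-0.28,3.6,0,0,0]]' >/dev/null; python3 st.py
```

```text
t15.80 z151.55 box[32.62  3.05] rot[-1.5690e+00  5.0000e-04 -1.4766e+00] F[-3.54  0.78  2.51] M[-0.058  1.164  0.014]
t16.10 z151.86 box[36.3   3.04] rot[-1.5690e+00  4.0000e-04 -1.4766e+00] F[-2.92  0.17  3.25] M[-0.033  1.116 -0.008]
```

```bash

python3 -m crank '[[0,-0.07,1.2,0,0,0],[0,-0.13,2.4,0,0,0],[0,-0.18,3.6,0,0,0]]' >/dev/null; python3 st.py; python3 -m crank '[[0,-0.05,1.2,0,0,0],[0,-0.08,2.4,0,0,0]]' >/dev/null; python3 st.py
```

```text
t16.40 z152.05 box[40.02  3.03] rot[-1.5690e+00  4.0000e-04 -1.4766e+00] F[-3.23 -0.23  2.34] M[-0.094  1.118 -0.018]
t16.60 z152.18 box[42.57  3.05] rot[-1.5689e+00  4.0000e-04 -1.4765e+00] F[-2.27 -0.52  3.16] M[-0.056  1.063 -0.003]
```

```bash

python3 -m crank '[[0,-0.03,1.2,0,0,0],[0,-0.05,2.4,0,0,0]]' >/dev/null; python3 st.py; python3 -m crank '[[0,0,1.2,0,0,0],[0,0.02,2.4,0,0,0]]' >/dev/null; python3 st.py;  python3 - <<'E'
from h import *
im,d=vision.read_camera("wrist");cv2.imwrite("pics/w11.png",im)
cv2.imwrite("pics/w11z.png",cv2.resize(im[130:240,260:380],None,fx=6,fy=5.4,interpolation=cv2.INTER_CUBIC))
E
```

```text
t16.80 z152.29 box[45.15  3.04] rot[-1.5687e+00  4.0000e-04 -1.4766e+00] F[-2.63 -0.11  4.04] M[-0.062  1.091  0.025]
t17.00 z152.35 box[47.73  3.04] rot[-1.5685e+00  3.0000e-04 -1.4766e+00] F[-2.95 -0.    3.68] M[-0.043  1.112 -0.029]
```

View pics/w11z.png

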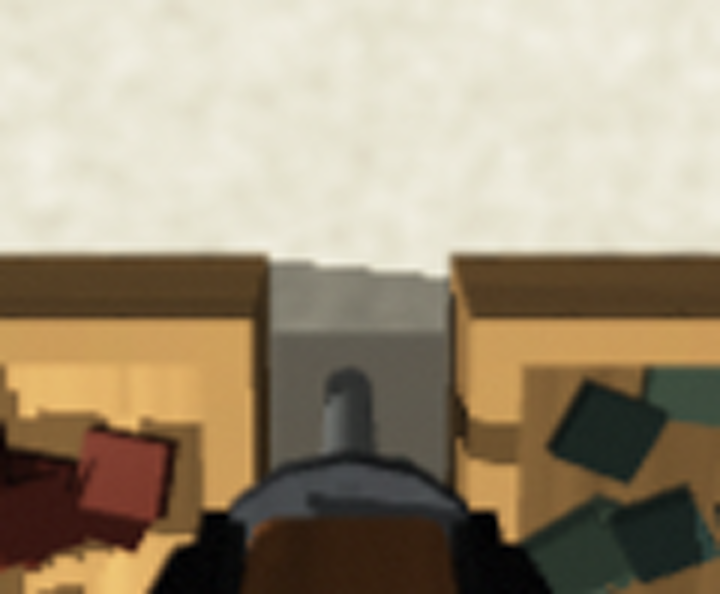

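```bash

python3 -m crank '[[0,-0.1,1.2,0,0,0],[0,-0.12,2.4,0,0,0]]' >/dev/null; python3 st.py; python3 -m crank '[[0,-0.02,1.2,0,0,0],[0,-0.02,2.4,0,0,0]]' >/dev/null; python3 st.py; 
```

```text
t17.25 z152.48 box[50.52  2.99] rot[-1.5680e+00  2.0000e-04 -1.4766e+00] F[-1.87  0.33  2.24] M[-0.019  0.792 -0.037]
t17.45 z152.51 box[53.11  2.99] rot[-1.5678e+00  2.0000e-04 -1.4766e+00] F[-1.78 -0.12  3.31] M[-0.07   0.89   0.014]
```

```bash

python3 -m crank '[[0,-0.03,1.2,0,0,0],[0,-0.03,2.4,0,0,0]]' >/dev/null; python3 st.py; python3 -m crank '[[0,0,1.2,0,0,0],[0,0.02,2.4,0,0,0]]' >/dev/null; python3 st.py;python3 -m crank '[[0,0,1.2,0,0,0],[0,0.03,2.4,0,0,0]]' >/dev/null; python3 st.py 
```

```text
t17.65 z152.64 box[55.7   2.95] rot[-1.5675e+00  1.0000e-04 -1.4767e+00] F[-1.62 -0.1   3.35] M[-0.053  0.759  0.061]
t17.85 z152.56 box[58.43  2.93] rot[-1.5670e+00  1.0000e-04 -1.4768e+00] F[-1.36 -0.53  0.94] M[-0.055  0.3   -0.031]
t18.05 z152.36 box[61.08  2.93] rot[-1.5667e+00  1.0000e-04 -1.4768e+00] F[-0.79  0.8  -0.66] M[-0.025  0.078  0.025]
```

```bash
python3 -m crank '[[0,0.2,0,0,0,0]]' >/dev/null; python3 st.py; python3 -m crank '[[0,0.15,0,0,0,0]]' >/dev/null; python3 st.py;  python3 - <<'E'
from h import *
im,d=vision.read_camera("wrist");cv2.imwrite("pics/w12.png",im)
cv2.imwrite("pics/w12z.png",cv2.resize(im[130:240,260:380],None,fx=6,fy=5.4,interpolation=cv2.INTER_CUBIC))
im,d=vision.read_camera("scene")
cv2.imwrite("pics/s12z.png",cv2.resize(im[170:310,220:380],None,fx=4,fy=4,interpolation=cv2.INTER_CUBIC))
E
```

```text
t18.15 z152.08 box[61.33  2.97] rot[-1.5665e+00  1.0000e-04 -1.4768e+00] F[0.1  0.48 2.76] M[ 0.04   0.334 -0.037]
t18.25 z152.04 box[61.41  2.92] rot[-1.5663  0.     -1.4767] F[-0.66 -0.77  3.44] M[-0.     0.566  0.006]
```

View pics/w12z.png

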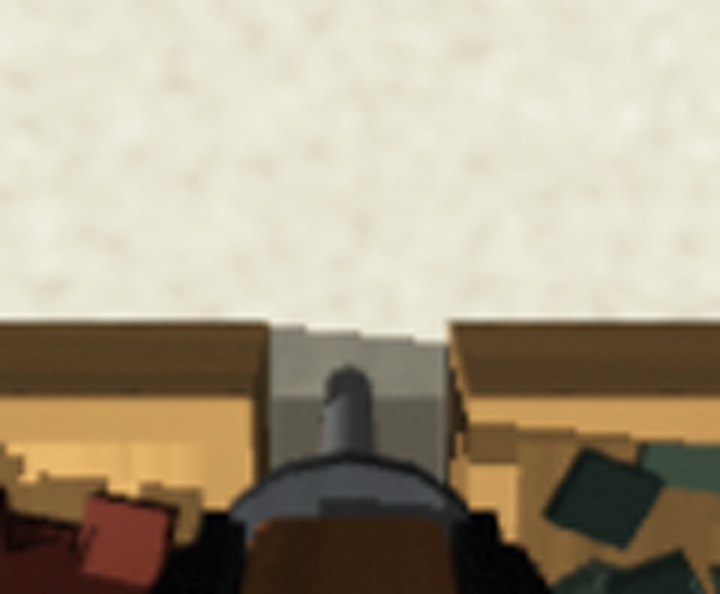

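View pics/s12z.png

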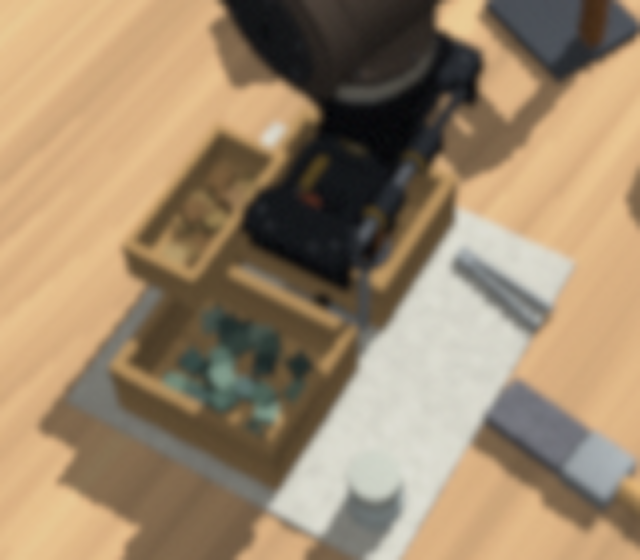

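```bash

python3 -m crank '[[0,0.08,1.2,0,0,0],[0,0.15,2.4,0,0,0]]' >/dev/null; python3 st.py; python3 -m crank '[[0,0.08,1.2,0,0,0],[0,0.16,2.4,0,0,0]]' >/dev/null; python3 st.py
```

```text
t18.55 z151.89 box[63.8   2.92] rot[-1.5663  0.     -1.4768] F[ 0.31  0.46 -0.9 ] M[0.013 0.189 0.043]
t18.75 z151.56 box[66.32  2.93] rot[-1.5664e+00  1.0000e-04 -1.4769e+00] F[-0.31  0.02 -1.45] M[0.031 0.127 0.026]
```

```bash

python3 -m crank '[[0,0.25,0,0,0,0]]' >/dev/null; python3 st.py; python3 -m crank '[[0,0.25,0,0,0,0]]' >/dev/null; python3 st.py
```

```text
t18.85 z151.31 box[66.59  2.94] rot[-1.5661e+00  1.0000e-04 -1.4768e+00] F[-0.84  0.37  2.68] M[ 0.096  0.322 -0.033]
t18.95 z151.24 box[66.66  2.92] rot[-1.566   0.     -1.4769] F[-1.49 -0.67  5.22] M[ 0.007  0.592 -0.01 ]
```

```bash

python3 -m crank '[[0,0.15,1,0,0,0],[0,0.32,2,0,0,0]]' >/dev/null; python3 st.py; python3 -m crank '[[0,0.16,1,0,0,0],[0,0.32,2,0,0,0]]' >/dev/null; python3 st.py
```

```text
t19.15 z150.98 box[68.61  2.91] rot[-1.5662  0.     -1.4768] F[-1.84 -0.43  3.52] M[ 0.013  0.609 -0.019]
t19.35 z150.70 box[70.68  2.92] rot[-1.5662  0.     -1.4768] F[-1.04  0.05  3.22] M[-0.027  0.653  0.13 ]
```

```bash

python3 -m crank '[[0,0.15,1.1,0,0,0],[0,0.3,2.2,0,0,0],[0,0.46,3.3,0,0,0]]' >/dev/null; python3 st.py; python3 -m crank '[[0,0.15,1.1,0,0,0],[0,0.3,2.2,0,0,0],[0,0.46,3.3,0,0,0]]' >/dev/null; python3 st.py
```

```text
t19.65 z150.20 box[74.08  2.93] rot[-1.5663  0.     -1.4767] F[-1.59 -0.31  3.51] M[-0.05   0.671 -0.069]
t19.95 z149.73 box[77.4   2.94] rot[-1.5665e+00  1.0000e-04 -1.4768e+00] F[-2.17  0.34  3.63] M[-0.078  0.787 -0.008]
```

```bash

python3 -m crank '[[0,0.14,1.1,0,0,0],[0,0.28,2.2,0,0,0],[0,0.4,3.3,0,0,0]]' >/dev/null; python3 st.py; python3 -m crank '[[0,0.1,1.1,0,0,0],[0,0.2,2.2,0,0,0]]' >/dev/null; python3 st.py;  python3 - <<'E'
from h import *
im,d=vision.read_camera("wrist");cv2.imwrite("pics/w13.png",im)
cv2.imwrite("pics/w13z.png",cv2.resize(im[130:240,260:380],None,fx=6,fy=5.4,interpolation=cv2.INTER_CUBIC))
E
```

```text
t20.25 z149.37 box[80.66  2.96] rot[-1.5668e+00  1.0000e-04 -1.4767e+00] F[-1.97 -0.76  4.18] M[-0.026  1.038 -0.016]
t20.45 z149.22 box[82.94  2.98] rot[-1.5669e+00  1.0000e-04 -1.4767e+00] F[-1.66 -0.1   4.58] M[-0.054  0.946 -0.012]
```

View pics/w13z.png

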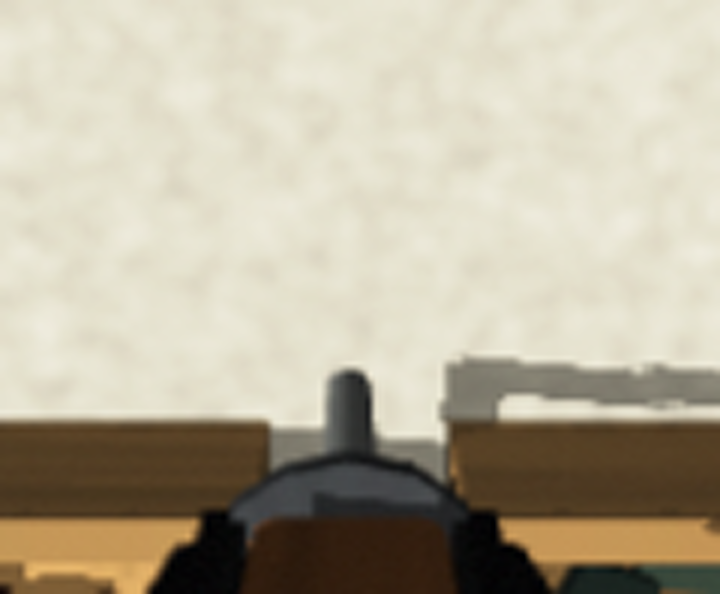

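```bash

python3 -m crank '[[0,0.02,1.2,0,0,0],[0,0.05,2.4,0,0,0],[0,0.05,3.6,0,0,0]]' >/dev/null; python3 st.py; python3 -m crank '[[0,0,1.2,0,0,0],[0,0,2.4,0,0,0],[0,0,3.6,0,0,0]]' >/dev/null; python3 st.py; 
```

```text
t20.80 z149.07 box[86.89  2.99] rot[-1.5665e+00  1.0000e-04 -1.4767e+00] F[-1.81  0.02  2.24] M[ 0.023  0.553 -0.057]
t21.10 z148.94 box[90.7   2.99] rot[-1.5663e+00  1.0000e-04 -1.4768e+00] F[-0.08 -0.98 -0.96] M[ 0.073  0.278 -0.03 ]
```

```bash

python3 -m crank '[[0,-0.02,1.2,0,0,0],[0,-0.02,2.4,0,0,0],[0,-0.02,3.6,0,0,0]]' >/dev/null; python3 st.py; python3 -m crank '[[0,0,1.2,0,0,0],[0,0,2.4,0,0,0],[0,0,3.6,0,0,0],[0,0,4.8,0,0,0]]' >/dev/null; python3 st.py; 
```

```text
t21.40 z148.90 box[94.47  2.97] rot[-1.5661e+00  1.0000e-04 -1.4768e+00] F[ 0.23 -0.63 -1.23] M[ 0.076  0.023 -0.063]
t21.80 z148.85 box[99.39  2.98] rot[-1.5661e+00  1.0000e-04 -1.4768e+00] F[ 0.04 -0.27 -1.26] M[ 0.012 -0.004 -0.017]
```

```bash
python3 - <<'E'
from h import *
im,d=vision.read_camera("wrist")
cv2.imwrite("pics/w14z.png",cv2.resize(im[130:240,230:410],None,fx=4,fy=4,interpolation=cv2.INTER_CUBIC))
im,d=vision.read_camera("scene")
cv2.imwrite("pics/s14z.png",cv2.resize(im[190:290,260:380],None,fx=5,fy=5,interpolation=cv2.INTER_CUBIC))
E
```

```text
(no output)
```

View pics/w14z.png

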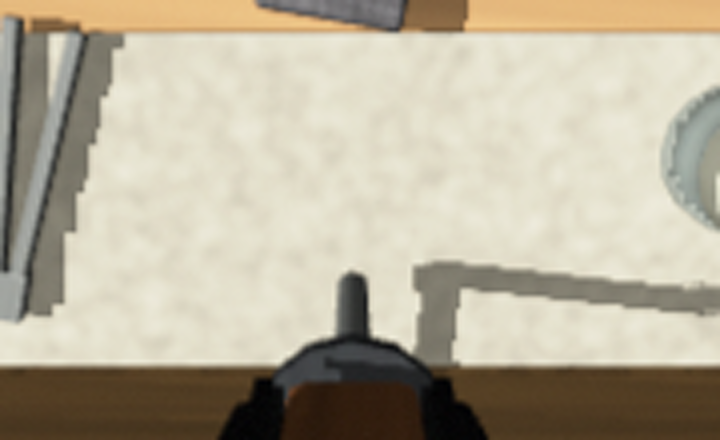

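View pics/s14z.png

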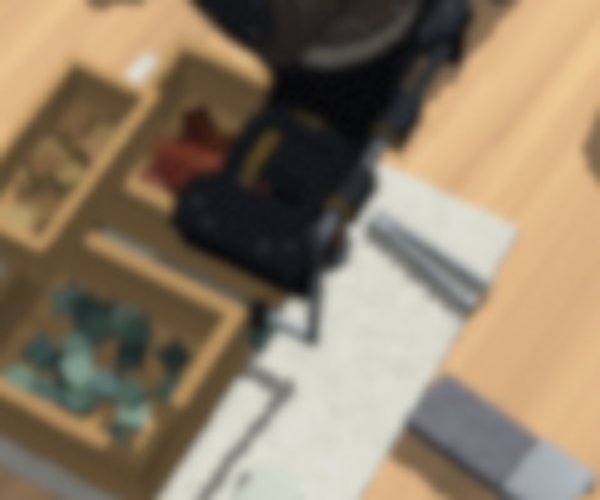

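```bash
python3 - <<'E'
from h import *
c=vision.calibration("scene")
f=lambda x,y:(260+(x+.5)/5-.5,190+(y+.5)/5-.5)
for q,h in [((262,332),14),((250,335),14),((272,340),14),((318,338),20),((270,315),20)]:
    X=onplane(c,[f(*q)],h);print(q,X.round(1),tobox(X).round(1))
E
```

```text
(262, 332) [[573.8 -48.9  14. ]] [[60.5  0.3]]
(250, 335) [[569.3 -54.4  14. ]] [[55.6 -4.8]]
(272, 340) [[581.4 -49.9  14. ]] [[68.1 -1.4]]
(318, 338) [[604.1 -36.5  20. ]] [[91.9  9.9]]
(270, 315) [[573.1 -40.   20. ]] [[60.7  9.2]]
```

```bash

python3 -m crank '[[0,0,-2,0,0,0],[0,0,-4,0,0,0],[0,0,-5,0,0,0],[0,0,-5,0,0,0]]' >/dev/null; python3 st.py; python3 -m crank '[[0,0.2,0,0,0,0]]' >/dev/null; python3 st.py;python3 -m crank '[[0,0.2,0,0,0,0]]' >/dev/null; python3 st.py 
```

```text
t22.30 z148.93 box[94.24  3.  ] rot[-1.5660e+00  1.0000e-04 -1.4768e+00] F[-0.29 -0.69 -2.14] M[0.027 0.004 0.039]
t22.40 z148.78 box[94.23  2.95] rot[-1.5660e+00  1.0000e-04 -1.4769e+00] F[ 0.92  0.18 -0.93] M[0.04  0.001 0.036]
t22.50 z148.65 box[94.28  2.94] rot[-1.5658  0.     -1.4769] F[ 0.6  -0.24 -0.69] M[ 0.09   0.101 -0.025]
```

```bash

python3 -m crank '[[0,0.2,0,0,0,0]]' >/dev/null; python3 st.py;python3 -m crank '[[0,0.2,0,0,0,0]]' >/dev/null; python3 st.py 
```

```text
t22.60 z148.57 box[94.33  2.94] rot[-1.5657  0.     -1.4769] F[-0.45  0.31  0.64] M[ 0.091  0.24  -0.003]
t22.70 z148.53 box[94.36  2.94] rot[-1.5656 -0.     -1.4769] F[-1.08  0.58  1.06] M[0.096 0.274 0.027]
```

```bash

python3 -m crank '[[0,0.18,0.4,0,0,0]]' >/dev/null; python3 st.py;python3 -m crank '[[0,0.1,1,0,0,0]]' >/dev/null; python3 st.py 
```

```text
t22.80 z148.42 box[94.59  3.  ] rot[-1.5661  0.     -1.4768] F[-1.14  0.37  2.45] M[-0.014  0.632 -0.034]
t22.90 z148.42 box[95.49  2.97] rot[-1.5664 -0.     -1.4768] F[-1.15  0.02  0.7 ] M[-0.018  0.445 -0.035]
```

```bash

python3 -m crank '[[0,0.05,1,0,0,0],[0,0.1,2,0,0,0]]' >/dev/null; python3 st.py;python3 -m crank '[[0,0.04,1,0,0,0],[0,0.06,2,0,0,0]]' >/dev/null; python3 st.py 
```

```text
t23.10 z148.29 box[97.51  2.99] rot[-1.5666  0.     -1.4767] F[-0.83 -0.1   1.47] M[-0.017  0.629  0.058]
t23.30 z148.24 box[99.5   2.97] rot[-1.5669  0.     -1.4768] F[-0.77 -0.04  2.18] M[-0.012  0.712  0.034]
```

```bash

python3 -m crank '[[0,0.04,1.2,0,0,0],[0,0.07,2.4,0,0,0]]' >/dev/null; python3 st.py;python3 -m crank '[[0,0.04,1.2,0,0,0],[0,0.07,2.4,0,0,0]]' >/dev/null; python3 st.py 
```

```text
t23.50 z148.17 box[101.93   2.97] rot[-1.5671e+00  1.0000e-04 -1.4768e+00] F[-2.19  0.23  1.98] M[0.008 0.807 0.056]
t23.70 z148.14 box[104.41   2.98] rot[-1.5672e+00  1.0000e-04 -1.4767e+00] F[-2.12 -0.01  2.41] M[-0.082  0.844 -0.002]
```

```bash

python3 -m crank '[[0,0.04,1.2,0,0,0],[0,0.07,2.4,0,0,0]]' >/dev/null; python3 st.py;python3 -m crank '[[0,0.04,1.2,0,0,0],[0,0.07,2.4,0,0,0]]' >/dev/null; python3 st.py 
```

```text
t23.90 z148.14 box[106.89   3.  ] rot[-1.5673e+00  1.0000e-04 -1.4767e+00] F[-2.49  0.05  4.22] M[-0.004  0.915 -0.01 ]
t24.10 z148.09 box[109.36   2.97] rot[-1.5674e+00  1.0000e-04 -1.4767e+00] F[-2.75  0.19  2.97] M[-0.021  0.992 -0.039]
```

```bash

python3 -m crank '[[0,0.02,1.2,0,0,0],[0,0.03,2.4,0,0,0]]' >/dev/null; python3 st.py;python3 -m crank '[[0,0.02,1.2,0,0,0],[0,0.03,2.4,0,0,0]]' >/dev/null; python3 st.py; python3 - <<'E'
from h import *
im,d=vision.read_camera("scene")
cv2.imwrite("pics/s15z.png",cv2.resize(im[190:290,260:380],None,fx=5,fy=5,interpolation=cv2.INTER_CUBIC))
E
```

```text
t24.30 z148.12 box[111.87   2.99] rot[-1.5673  0.     -1.4766] F[-2.31 -0.36  2.63] M[-0.051  1.019 -0.003]
t24.50 z148.13 box[114.38   2.99] rot[-1.5673  0.     -1.4767] F[-2.32  0.22  3.56] M[-0.125  1.013 -0.019]
```

View pics/s15z.png

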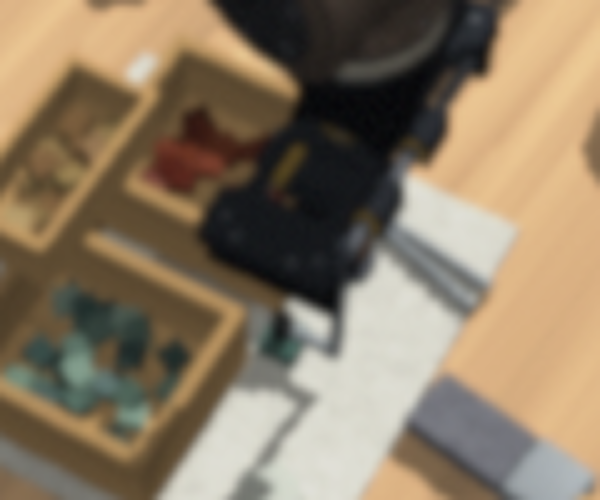

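```bash

python3 -m crank '[[0,0.02,1.2,0,0,0],[0,0.02,2.4,0,0,0]]' >/dev/null; python3 st.py;python3 -m crank '[[0,0.01,1.2,0,0,0],[0,0.01,2.4,0,0,0],[0,0.01,3.6,0,0,0]]' >/dev/null; python3 st.py
```

```text
t24.75 z148.09 box[116.99   3.  ] rot[-1.5673  0.     -1.4766] F[-1.68  0.14  3.56] M[-0.068  1.048  0.039]
t25.05 z148.14 box[120.7    2.99] rot[-1.5672  0.     -1.4767] F[-2.67 -0.35  4.39] M[-0.037  1.008 -0.031]
```

```bash

python3 -m crank '[[0,0.02,1.2,0,0,0],[0,0.02,2.4,0,0,0],[0,0.02,3.6,0,0,0]]' >/dev/null; python3 st.py;python3 -m crank '[[0,0.01,1.2,0,0,0],[0,0.01,2.4,0,0,0],[0,0.01,3.6,0,0,0]]' >/dev/null; python3 st.py
```

```text
t25.35 z148.10 box[124.39   3.  ] rot[-1.5673  0.     -1.4767] F[-3.02 -0.49  4.11] M[-0.051  0.993 -0.049]
t25.65 z148.12 box[128.09   2.99] rot[-1.5673 -0.     -1.4767] F[-3.05 -0.08  4.36] M[-0.057  1.033  0.016]
```

```bash

python3 -m crank '[[0,0.02,1.2,0,0,0],[0,0.02,2.4,0,0,0],[0,0.02,3.6,0,0,0]]' >/dev/null; python3 st.py;python3 -m crank '[[0,0.01,1.2,0,0,0],[0,0.01,2.4,0,0,0],[0,0.01,3.6,0,0,0]]' >/dev/null; python3 st.py
```

```text
t25.95 z148.11 box[131.79   2.99] rot[-1.5673  0.     -1.4767] F[-3.17 -0.16  3.02] M[-0.099  1.066  0.039]
t26.25 z148.12 box[135.5    3.04] rot[-1.5673  0.     -1.4767] F[-1.98  0.71  4.5 ] M[-0.142  1.083  0.032]
```

```bash

python3 -m crank '[[0,-0.2,0,0,0,0],[0,-0.6,0,0,0,0],[0,-2,0,0,0,0],[0,-10,0,0,0,0],[0,-25,0,0,0,0]]' >/dev/null; python3 st.py;python3 -m crank '[[0,-25,0,0,0,0],[0,-50,0,0,0,0],[0,-70,0,0,0,0],[0,-80,0,0,0,0],[0,-80,0,0,0,0]]' >/dev/null; python3 - <<'E'
from h import *
for n in ["wrist","scene"]:
    c=vision.calibration(n);im,d=vision.read_camera(n);cv2.imwrite(f"pics/{n}16.png",im);np.save(f"pics/{n}16.npy",d);np.save(f"pics/{n}16c.npy",c,allow_pickle=True)
im=cv2.imread("pics/scene16.png");cv2.imwrite("pics/scene16z.png",cv2.resize(im[160:300,240:400],None,fx=4,fy=4,interpolation=cv2.INTER_CUBIC))
E
python3 st.py
```

```text
t26.75 z172.79 box[135.19   3.12] rot[-1.5686e+00  5.0000e-04 -1.4767e+00] F[ 0.31 -0.48 -1.17] M[ 0.016 -0.041  0.013]
t27.35 z252.04 box[134.74   3.13] rot[-1.5694e+00  7.0000e-04 -1.4767e+00] F[-0.31  0.57 -1.92] M[ 0.004 -0.019 -0.02 ]
```

View pics/wrist16.png

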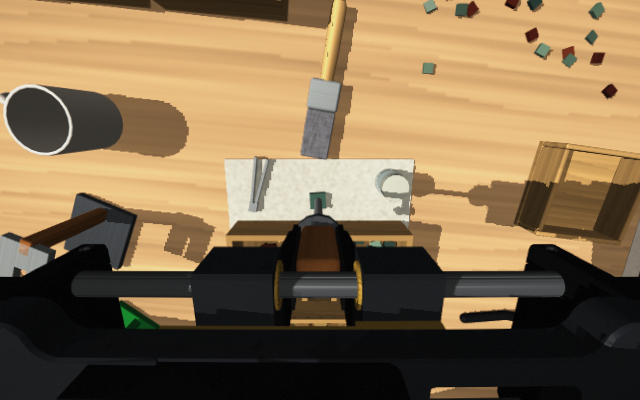

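View pics/scene16z.png

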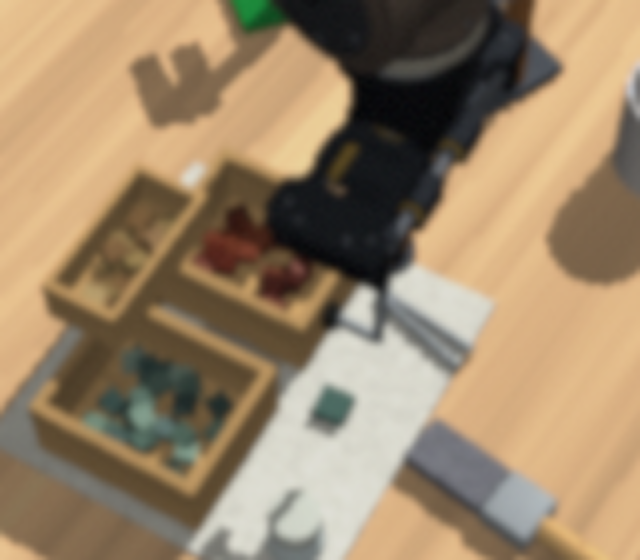

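```bash
python3 - <<'E'
from h import *
c=np.load("pics/scene16c.npy",allow_pickle=True).item(); X=onplane(c,[(323.2,262)],13.5); print(tobox(X))
c=np.load("pics/wrist16c.npy",allow_pickle=True).item(); X=onplane(c,[(310,192),(326,192),(311,207)],13.5); print(tobox(X))
t=cv2.imread("pics/wrist16.png")
cv2.imwrite("pics/w16z.png",cv2.resize(t[150:270,260:380],None,fx=5,fy=5,interpolation=cv2.INTER_CUBIC))
E
```

```text
[[97.71633862 -0.41795902]]
[[107.51028211  14.39802966]
 [107.52899933  -9.28357623]
 [ 84.2986591   13.04818513]]
```

View pics/w16z.png

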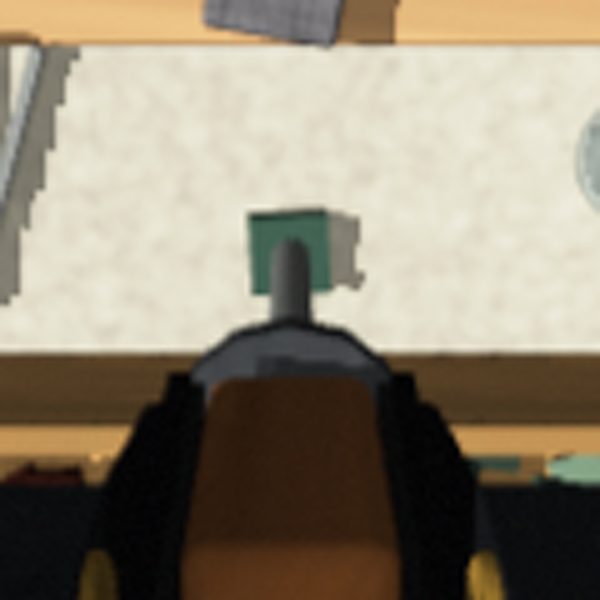

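```bash
python3 - <<'E'
from h import *
from scipy.spatial.transform import Rotation as Ro
# in tool frame: rod x -> tool z, rod z -> -tool y. grasp point tool (0,-19,0); rod origin tool y=-17.15 -> origin is 17.15 below TCP => tool y=+17.15
c=np.load("pics/wrist16c.npy",allow_pickle=True).item()
R,p,s=Rt()
# camera pose relative tool (fixed)
def px(x,z,th,offx=0):
    # pt in rod frame x,z ; pivot z=36 ; tilt about +y by th (foot -> -x)
    dz=z-36; X=x*np.cos(th)+dz*np.sin(th); Z=-x*np.sin(th)+dz*np.cos(th)+36
    t=np.array([0,17.15-Z,X+offx]); return proj(c,p+R@t)[0]
for th in np.radians([0,1,2,3,4,5,6]): print(np.degrees(th).round(),px(4,-105,th),px(0,-110,th),"guard front bottom/top",px(17,0,th),px(17,6,th),"foot",px(-34,-120,th))
E
```

```text
0.0 [317.42924714 189.93897165] [317.43836901 192.43928955] guard front bottom/top [317.25601274 207.60241487] [317.24199277 210.23894143] foot [317.48275732 219.06927893]
1.0 [317.43211634 192.18006301] [317.44119826 194.7262208 ] guard front bottom/top [317.25792402 208.34367604] [317.24378016 210.84832564] foot [317.48509662 221.48927622]
2.0 [317.43493406 194.42146988] [317.4439765  197.01349838] guard front bottom/top [317.2598119  209.09319552] [317.24554823 211.46631956] foot [317.48739015 223.9125269 ]
3.0 [317.43770091 196.66340625] [317.44670433 199.30136176] guard front bottom/top [317.26167623 209.85079592] [317.24729676 212.09275254] foot [317.48963823 226.33934807]
4.0 [317.44041746 198.90608732] [317.44938232 201.59005142] guard front bottom/top [317.26351687 210.61630215] [317.24902556 212.72745555] foot [317.49184119 228.77005874]
5.0 [317.44308428 201.14972951] [317.45201101 203.8798089 ] guard front bottom/top [317.26533367 211.38954141] [317.25073443 213.3702612 ] foot [317.49399932 231.20498006]
6.0 [317.4457019  203.39455056] [317.45459093 206.17087688] guard front bottom/top [317.26712648 212.17034314] [317.25242319 214.02100373] foot [317.49611289 233.64443545]
```

```bash
python3 -c "
from h import *
print(rot_to(-1.907,[467.5,312.4,300]),Rt()[1])"
```

```text
(array([-367.01,  -47.91, -145.99]), array([-0.07, 24.65, -0.06])) [647.37317754 -39.23931525 252.04435931]
```

```bash
python3 -m crank '[[-20,-30,-8,0,2,0],[-55,-46,-22,0,4,0],[-95,-48,-38,0,7,0],[-135,-48,-54,0,10,0],[-175,-48,-70,0,12.5,0]]';python3 -m crank '[[-36,0,-6,0,3,0],[-74,0,-14,0,6,0],[-112,0,-22,0,9,0],[-145,0,-32,0,11,0],[-160,0,-36,0,12,0]]'; python3 -c "
from h import *
print(rot_to(-1.907,[467.5,312.4,290]),Rt()[1])"
```

```text
t: 27.85
eef_pos: [560.0, 129.6, 298.9]
tcp_rot: [-1.571, 0.001, -1.697]
ft_force: [0.2, 1.0, -2.6]
opening: 0.228
t: 28.35
eef_pos: [543.4, 295.4, 297.4]
tcp_rot: [-1.573, -0.001, -1.906]
ft_force: [0.1, -0.5, -1.3]
opening: 0.231
(array([  8.92,   7.59, -77.25]), array([0.15, 0.04, 0.04])) [543.40023711 295.3958198  297.38246944]
```

```bash
python3 -m crank '[[3,2,-25,1,0,0],[7,4,-52,2,0,0],[9,6,-74,3,0,0],[9,7.5,-77,3.3,0,0],[9,7.5,-77,3.3,0,0]]'; python3 - <<'E'
from h import *
R,p,s=Rt();print(p,s['tcp_rot'],s['opening'],s['ft_force'])
im,d=vision.read_camera("wrist");cv2.imwrite("pics/w17.png",im)
im,d=vision.read_camera("scene");cv2.imwrite("pics/s17.png",cv2.resize(im[60:260,260:460],None,fx=3,fy=3,interpolation=cv2.INTER_CUBIC))
E
```

```text
t: 28.85
eef_pos: [467.3, 312.5, 289.4]
tcp_rot: [-1.517, -0.001, -1.905]
ft_force: [0.8, -0.6, -1.4]
opening: 0.232
[467.26472663 312.45360514 289.39904691] [-1.51655705e+00 -1.43292526e-03 -1.90516555e+00] 0.23162265640491295 [ 0.82847718 -0.55023941 -1.44755663]
```

View pics/w17.png

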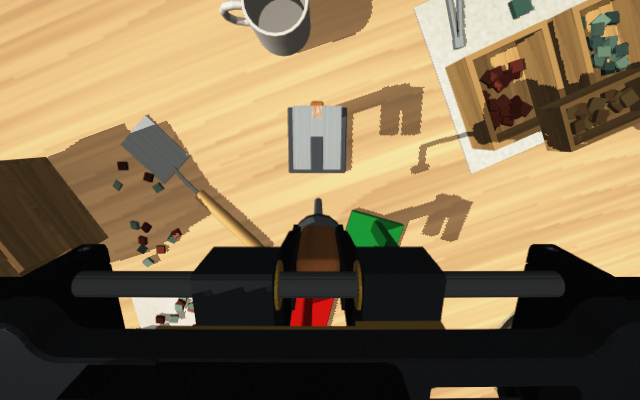

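View pics/s17.png

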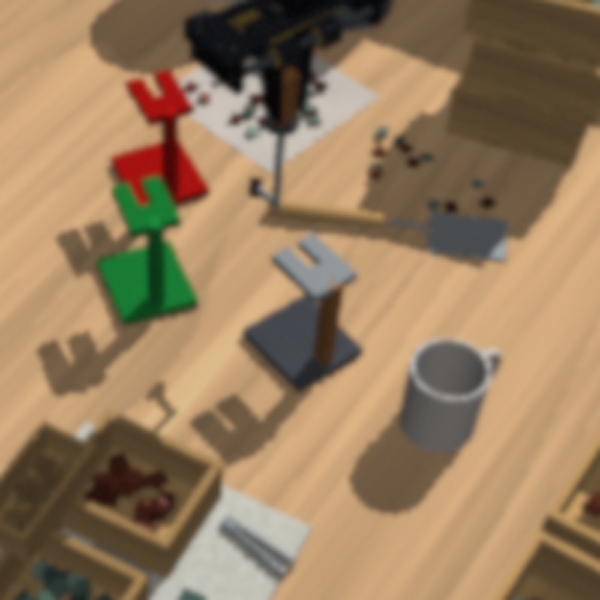

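```bash
python3 - <<'E'
import cv2
t=cv2.imread("pics/w17.png")
cv2.imwrite("pics/w17z.png",cv2.resize(t[95:225,270:370],None,fx=6,fy=4.5,interpolation=cv2.INTER_CUBIC))
E
```

```text
(no output)
```

View pics/w17z.png

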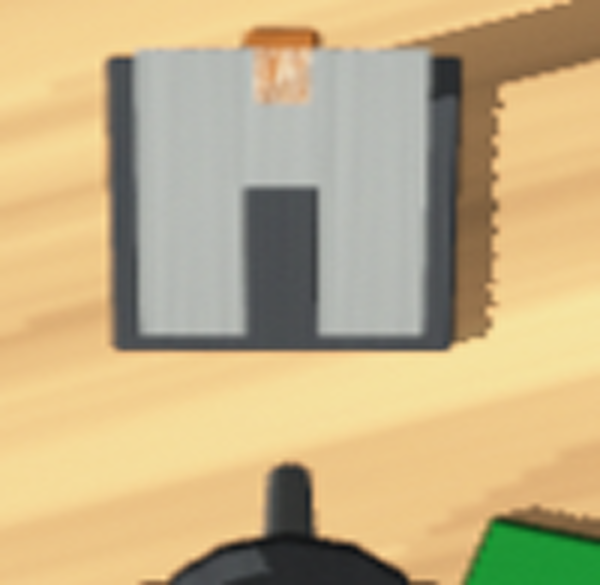

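```bash
python3 - <<'E'
from h import *
c=vision.calibration("wrist")
f=lambda x,y:(270+(x+.5)/6-.5,95+(y+.5)/4.5-.5)
X=onplane(c,[f(*q) for q in [(245,187),(318,187),(316,337),(247,337),(137,335),(424,335),(133,50),(429,50)]],135); 
a=np.radians(-19.25);u=np.array([np.cos(a),np.sin(a)])
print(X[:,:2].round(1).tolist())
print("slot w",np.hypot(*(X[0]-X[1])[:2]),"len",np.hypot(*(X[0]-X[3])[:2]))
print("seat from closed end",(X[0]+X[1])[:2]/2-12*u,"from prong ends",(X[2]+X[3])[:2]/2+25*u,(X[4]+X[5])[:2]/2+25*u)
v=(X[5]-X[4]);print(np.degrees(np.arctan2(v[1],v[0]))+90, np.degrees(np.arctan2(*(X[6]-X[4])[[1,0]])))
R,p,s=Rt();print(R,p)
for off in [(0,0)]:
    pass
# lateral coord of rod grasp vs slot: line along stand x
n=np.array([-u[1],u[0]]); print("lateral seat",[(n@q) for q in [(X[0]+X[1])[:2]/2,(X[2]+X[3])[:2]/2]],"TCP",n@p[:2],"orig grasp",n@np.array([520.5,293.9]))
print("along seat",u@((X[0]+X[1])[:2]/2)-12,"orig grasp",u@np.array([520.5,293.9]))
E
```

```text
[[532.7, 298.0], [528.2, 285.1], [492.8, 297.7], [497.2, 310.2], [504.7, 330.0], [486.5, 278.0], [570.3, 306.4], [552.4, 255.2]]
slot w 13.659575753333785 len 37.507205102542095
seat from closed end [519.09824233 295.52719902] from prong ends [518.6375655  295.74723121] [519.18688562 295.75564684]
-19.290470393652953 -19.748013454620875
[[-3.29329814e-01  5.11464866e-02  9.42828675e-01]
 [-9.44214428e-01 -1.88897211e-02 -3.28789130e-01]
 [ 9.93361936e-04 -9.98512501e-01  5.45141990e-02]] [468.37901545 312.14775204 289.63963343]
lateral seat [np.float64(450.14581829326875), np.float64(450.2016674253168)] TCP 449.1154452698196 orig grasp 449.07174395272006
along seat 392.6423981498735 orig grasp 394.502254471711
```

```bash
python3 - <<'E'
from h import *
print("spatula end",onplane(vision.calibration("top"),[(208,243),(190,208)],15).round(0))
a=np.radians(-19.25);u=np.array([np.cos(a),np.sin(a)]);n=np.array([-u[1],u[0]])
R,p,s=Rt()
for al,z in [(338.5,166),(394.5,166),(394.5,152.2)]:
    t=np.r_[u*al+n*449.6,z]; print(t.round(1),(R.T@(t-p)).round(2))
E
```

```text
spatula end [[383. 425.  15.]
 [512. 491.  15.]]
[467.8 312.9 166. ] [ -0.61 123.41  -7.52]
[520.7 294.4 166. ] [ -0.59 126.47  48.4 ]
[520.7 294.4 152.2] [ -0.6  140.25  47.65]
```

```bash
python3 -m crank '[[-0.6,30,-2,0,0,0],[-0.6,70,-4.5,0,0,0],[-0.6,105,-6.5,0,0,0],[-0.6,122,-7.5,0,0,0],[-0.6,123.4,-7.5,0,0,0]]' >/dev/null; python3 -m crank '[[0,0,0,0,0,0],[0,0,0,0,0,0]]' >/dev/null; python3 - <<'E'
from h import *
a=np.radians(-19.25);u=np.array([np.cos(a),np.sin(a)]);n=np.array([-u[1],u[0]])
R,p,s=Rt();print(p,s['tcp_rot'],s['ft_force'],"al",u@p[:2],"lat",n@p[:2])
for al,z in [(394.5,166),(394.5,152.2)]:
    t=np.r_[u*al+n*449.6,z]; print(t.round(1),(R.T@(t-p)).round(2))
im,d=vision.read_camera("scene");cv2.imwrite("pics/s18.png",cv2.resize(im[90:240,280:440],None,fx=4,fy=4,interpolation=cv2.INTER_CUBIC))
E
```

```text
[468.60181999 311.94775235 164.10174953] [-1.51876243 -0.00360632 -1.9080056 ] [ 0.32440886  0.71545575 -2.00778245] al 339.55557742907496 lat 449.0000843296292
[520.7 294.4 166. ] [-0.66  0.96 54.97]
[520.7 294.4 152.2] [-0.71 14.74 54.25]
```

View pics/s18.png

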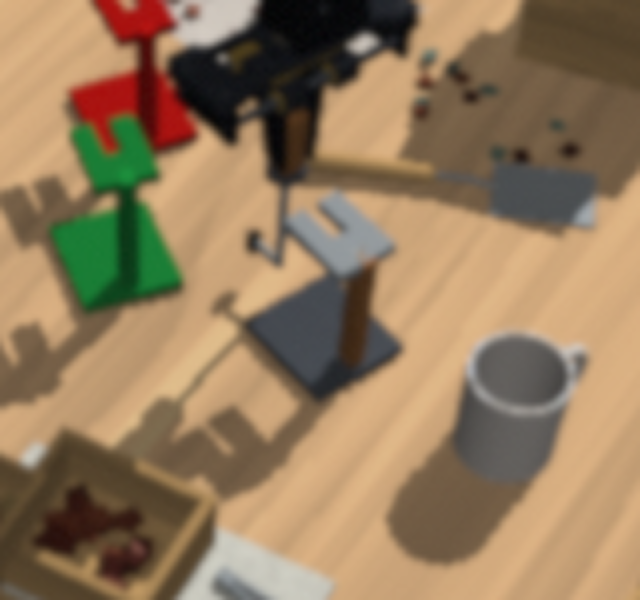

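```bash
python3 -m crank '[[-0.6,0,8,0,0,0],[-0.7,0.5,16,0,0,0],[-0.7,1,22,0,0,0],[-0.7,1,26,0,0,0]]' >/dev/null; python3 st.py; python3 -m crank '[[0,0.3,6,0,0,0],[0,0.7,13,0,0,0],[0,1,20,0,0,0],[0,1.5,27,0,0,0],[0,1.5,29,0,0,0]]' >/dev/null; python3 - <<'E'
from h import *
a=np.radians(-19.25);u=np.array([np.cos(a),np.sin(a)]);n=np.array([-u[1],u[0]])
R,p,s=Rt();print(p,s['tcp_rot'],s['ft_force'],s['moment'],"al",u@p[:2],"lat",n@p[:2])
for al,z in [(394.5,166),(394.5,152.2)]:
    t=np.r_[u*al+n*449.6,z]; print(t.round(1),(R.T@(t-p)).round(2))
im,d=vision.read_camera("scene");cv2.imwrite("pics/s19.png",cv2.resize(im[90:240,280:440],None,fx=4,fy=4,interpolation=cv2.INTER_CUBIC))
im,d=vision.read_camera("wrist");cv2.imwrite("pics/w19.png",im)
E
```

```text
t30.10 z164.77 box[ 13.78 358.83] rot[-1.5182 -0.0031 -1.9083] F[ 0.55  0.25 -1.82] M[ 0.095  0.077 -0.027]
[522.22019455 293.8462643  164.67367539] [-1.51815957 -0.00304676 -1.90876406] [ 0.625961    0.26029955 -1.48040202] [ 0.07499573  0.02905705 -0.01083072] al 396.1439874135885 lat 449.5881447150261
[520.7 294.4 166. ] [-0.   -1.41 -1.57]
[520.7 294.4 152.2] [-0.05 12.37 -2.3 ]
```

View pics/s19.png

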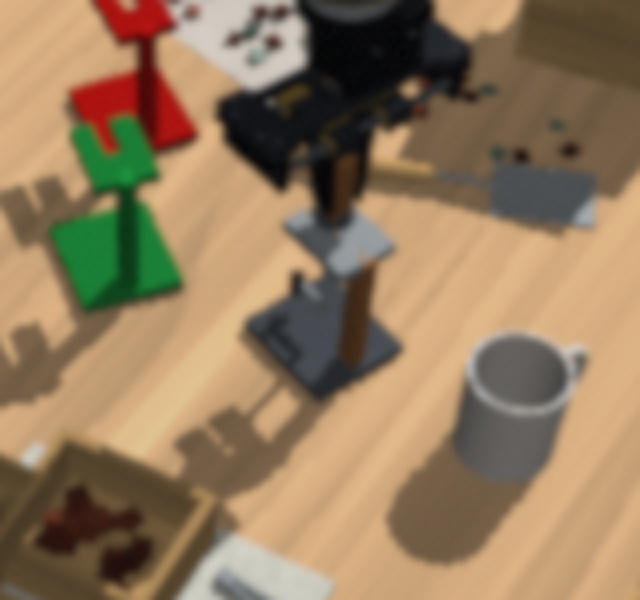

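View pics/w19.png

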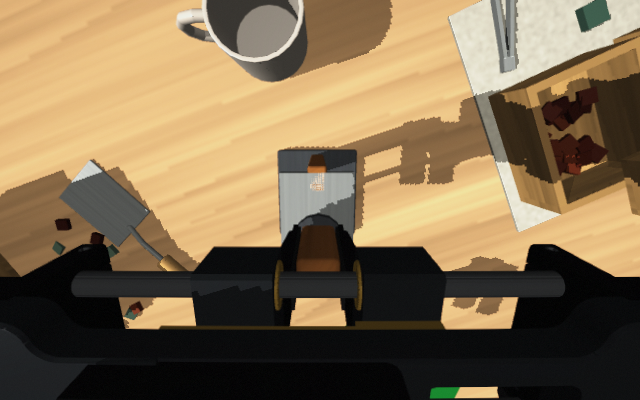

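```bash
python3 -m crank '[[0,3,-1,0,0,0],[0,6,-2,0,0,0],[0,8.5,-2.2,0,0,0],[0,9.5,-2.3,0,0,0],[0,9.5,-2.3,0,0,0]]' >/dev/null; python3 st.py; python3 -m crank '[[0,0.5,0,0,0,0],[0,1,0,0,0,0]]' >/dev/null; python3 st.py;  python3 -m crank '[[0,0.4,0,0,0,0],[0,0.8,0,0,0,0]]' >/dev/null; python3 st.py
```

```text
t31.20 z154.88 box[ 38.64 347.31] rot[-1.5186 -0.0034 -1.9086] F[ 0.39  1.34 -1.43] M[ 0.056  0.095 -0.064]
t31.40 z153.89 box[ 38.69 347.28] rot[-1.5185 -0.0033 -1.9086] F[ 0.16 -0.47 -0.71] M[ 0.099  0.047 -0.054]
t31.60 z153.13 box[ 38.76 347.29] rot[-1.5184 -0.0032 -1.9085] F[ 0.42  0.02 -0.64] M[0.062 0.094 0.027]
```

```bash
python3 -m crank '[[0,0.4,0,0,0,0]]' >/dev/null; python3 st.py;  python3 -m crank '[[0,0.3,0,0,0,0]]' >/dev/null; python3 st.py;python3 -m crank '[[0,0.3,0,0,0,0]]' >/dev/null; python3 st.py;python3 -m crank '[[0,0.3,0,0,0,0]]' >/dev/null; python3 st.py
```

```text
t31.70 z152.74 box[ 38.81 347.27] rot[-1.5183 -0.0032 -1.9086] F[-0.47  0.07 -2.05] M[ 0.101  0.05  -0.008]
t31.80 z152.42 box[ 38.83 347.23] rot[-1.5183 -0.0032 -1.9086] F[-1.05 -0.24 -1.02] M[ 0.035  0.089 -0.007]
t31.90 z152.17 box[ 38.88 347.22] rot[-1.5183 -0.0031 -1.9086] F[-0.42  0.18  1.64] M[-0.012  0.303  0.006]
t32.00 z152.15 box[ 38.86 347.23] rot[-1.5182 -0.003  -1.9086] F[-1.51 -2.23  4.66] M[-0.027  0.538  0.033]
```

```bash
python3 -m crank '[[0,-0.1,0,0,0,0],[0,-0.1,0,0,0,0],[0,-0.1,0,0,0,0],[0,-0.1,0,0,0,0],[0,-0.1,0,0,0,0]]' 1;python3 -m crank '[[0,0,0,0,0,0],[0,0,0,0,0,0],[0,0,0,0,0,0],[0,0,0,0,0,0]]'; python3 - <<'E'
from h import *
im,d=vision.read_camera("wrist");cv2.imwrite("pics/w20.png",im)
E
```

```text
t: 32.5
eef_pos: [520.1, 294.5, 152.2]
tcp_rot: [-1.518, -0.003, -1.909]
ft_force: [-0.7, -0.5, -0.2]
opening: 0.593
t: 32.9
eef_pos: [520.1, 294.6, 152.2]
tcp_rot: [-1.518, -0.003, -1.909]
ft_force: [-0.3, -0.1, 0.8]
opening: 0.931
```

View pics/w20.png

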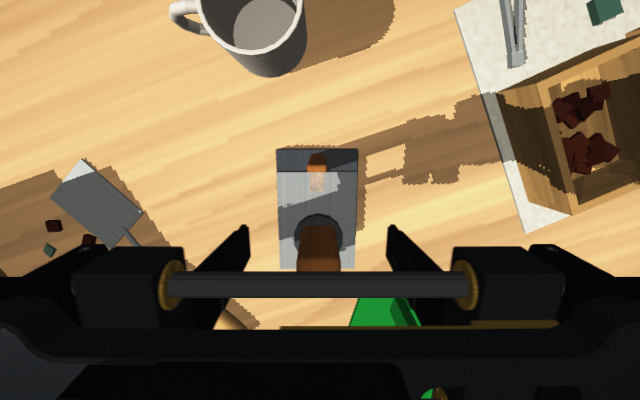

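Released; the handle stands free between the fingers. Retreat upward along the tool axis and verify.

```bash
python3 -m crank '[[0,-10,0,0,0,0],[0,-30,0,0,0,0],[0,-60,0,0,0,0],[0,-95,0,0,0,0],[0,-130,0,0,0,0]]';python3 -m crank '[[0,-10,20,-3,0,0],[0,-15,30,-3,0,0],[0,-15,30,-3,0,0]]'; python3 - <<'E'
from h import *
for n in ["wrist","scene"]:
    c=vision.calibration(n);im,d=vision.read_camera(n);cv2.imwrite(f"pics/{n}21.png",im);np.save(f"pics/{n}21.npy",d);np.save(f"pics/{n}21c.npy",c,allow_pickle=True)
im=cv2.imread("pics/scene21.png");cv2.imwrite("pics/s21.png",cv2.resize(im[90:310,240:440],None,fx=2.7,fy=2.7,interpolation=cv2.INTER_CUBIC))
im=cv2.imread("pics/wrist21.png");cv2.imwrite("pics/w21z.png",cv2.resize(im[140:245,270:365],None,fx=6,fy=5.7,interpolation=cv2.INTER_CUBIC))
E
```

```text
t: 33.45
eef_pos: [513.5, 297.1, 284.1]
tcp_rot: [-1.518, -0.003, -1.909]
ft_force: [-0.1, 0.9, -0.5]
opening: 0.997
t: 33.75
eef_pos: [542.0, 286.9, 300.8]
tcp_rot: [-1.569, -0.003, -1.91]
ft_force: [0.3, -0.3, -0.7]
opening: 1.003
```

View pics/wrist21.png

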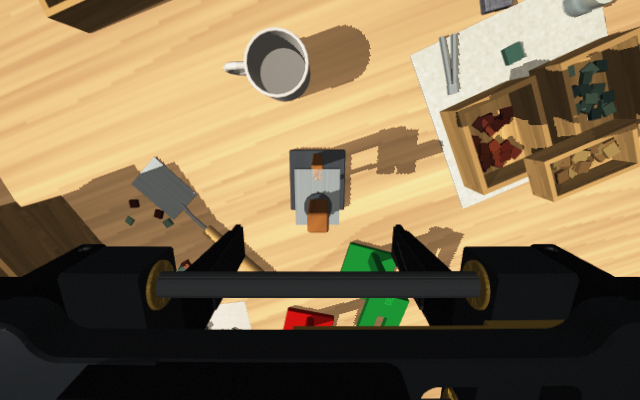

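View pics/s21.png

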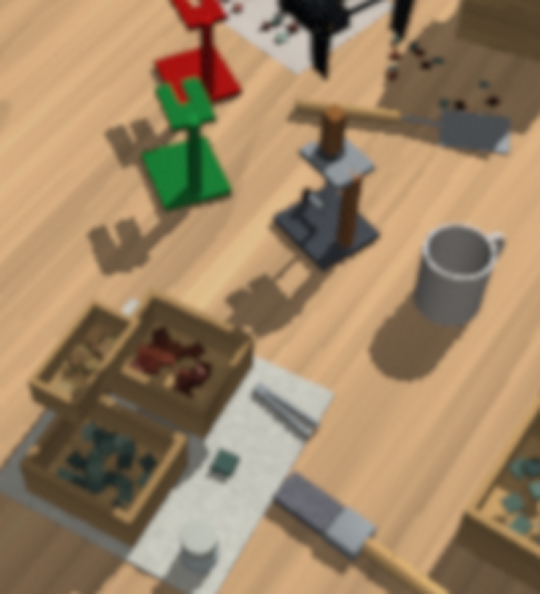

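View pics/w21z.png

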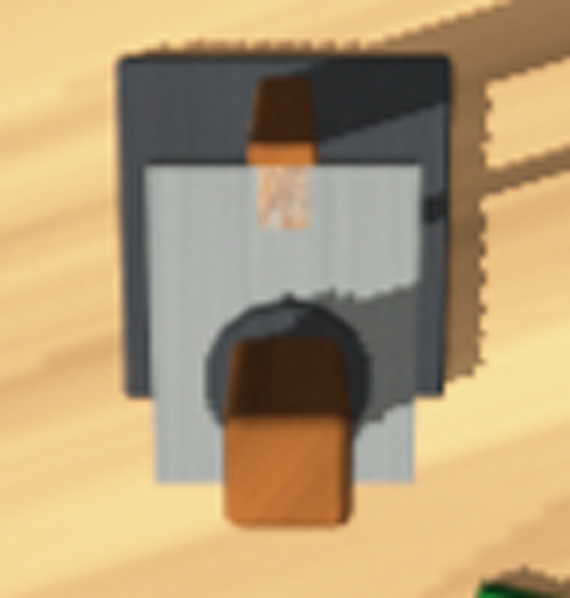

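```bash
python3 - <<'E'
from h import *
c=np.load("pics/wrist21c.npy",allow_pickle=True).item(); P=cloud(c,np.load("pics/wrist21.npy"))
im=cv2.imread("pics/wrist21.png").astype(int)
sub=np.zeros((400,640),bool); sub[38:68,498:530]=1
m=sub&(im[...,1]>im[...,2]*1.25)&np.isfinite(P[...,2]); print("tile",m.sum(),np.median(P[m],0),tobox(np.median(P[m],0)), P[m][:,2].std())
m=(np.abs(P[...,2]-197)<6); m[:, :290]=0;m[:,350:]=0;m[245:]=0;m[:190]=0
print("handle top",m.sum(),np.median(P[m],0),cv2.minAreaRect(P[m][:,:2].astype(np.float32)))
E
```

```text
tile 316 [606.2918065  -40.53692143  13.66887604] [93.71258247  5.63086593] 1.5291203225481762
handle top 445 [519.13407667 294.94256849 197.62682525] ((518.5438842773438, 294.9395446777344), (21.60974884033203, 21.307912826538086), 70.03851318359375)
```

Tile at x≈94–97 mm, lying flat; the rod hangs upright at the seat, and the gripper is clear. Handing in.

```bash
python3 -c "
from cell import env,job
s=env.state();print(s['t'],abs(s['qvel']).max())
print(job.job_done())"
```

```text
33.85 0.009918489484086955
the job is handed in; nothing more can be done
None
```

I drew the tile out of the gap onto the white board, hung the rod back in its grey stand, and handed the job in at about 34 s of the 72 s. It reported no verdict.

**Last checks**
- **Tile:** it lies flat on the board, about 94–98 mm out along +x and 0–6 mm to the side. Its top reads 13.7 mm, which fits a 9 mm tile on the board. The cameras differ by a few millimetres, but all readings are well inside the allowed area.
- **Rod:** it hangs upright. The handle is about 2 mm from where it started and about 1 mm from the seat measured in the images.
- **Gripper and bystanders:** the gripper is open and clear. In the last pictures, the bystanders in view had not visibly moved. I did not measure any of them, and the nippers and tray were out of view.

**Things that did not go smoothly**
- **Press force:** I read about 3–6 N in single readings at the wrist, with a brief peak near 6.6 N. The readings carry roughly 0.5 N of noise, so shorter peaks could have gone unseen.
- **Lost contact:** the foot came off the tile twice, coming down the hump and near the mouth. Each time I lowered it slowly and carried on.
- **Rod tilt:** the rod turned about 3° in the grip while pulling. I tilted the tool to cancel this before hanging it back.

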